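Seat and clamp a spindle in the V rests

TASK

Set the long round aluminium spindle up for inspection: take it from its black cradle and lower it into the two V rests of the fixture, about a centimetre or two short of the end stop, keeping hold of it until you feel both rests carry it. Still holding it down in the Vs, slide it along them until its end pushes on the stop with about 10 N (give or take 2) and keep that push for half a second, then let go and swing the hinged clamp arm over so it rests on the spindle. Work gently and leave the other things on the bench where they are.

Things in the scene. Friction and masses are not known exactly. Their poses are not given: they have to be found in the camera images.
- spindle: Plain aluminium round bar, 28 mm diameter, 180 mm long, both ends alike, 0.17 to 0.38 kg, with a thin steel band near each end. Lies level in the cradle. Origin at its middle on its axis; its y axis runs along the bar (it may roll about y). In the cradle its axis is 34 mm above the table. Grip it at its middle, fingers closing across it.
- cradle: Black plastic storage cradle fixed to the table: 5 mm thick base 70 x 150 mm with two saddles (22 mm long in y, 28 mm high, centred 56 mm either side of the middle), free space between them. Origin at the centre of its underside, y along the spindle it holds.
- fixture: Steel fixture, fixed; dark base plate 12 mm thick, x -40 to 90, y -103 to 135 mm in its frame. Two V rests (90 degrees, groove along y at x = 0), each 60 mm wide, 26 mm long, centred at y = -62 and 62 mm, V bottom 37 and tops 57 mm above the table; free for fingers between. Origin on the table under the groove, midway between the rests. A seated spindle's axis is at x = 0, 56.8 mm above the table.
- stop_face (a point): Point on the end stop bracket's face, on the groove line at the seated spindle's axis height; axes as the fixture's, the face looks to -y. From this face a round steel button, 18 mm diameter, stands out 1 to 9 mm towards -y, set differently each time and not reported: the spindle meets it, its middle then 91 to 99 mm from this point. Find it by feel. Rubbing in the Vs adds up to a few N to the push felt.
- clamp_arm (a joint): Angle of the steel clamp arm over the V rest nearer the stop, rad. Starts open, 1.9 to 2.0; upright 1.57; about 0.01 resting on a seated spindle; lower end -0.15. Hinge along the fixture's y at x = 66, y = 64 mm, 88 mm above the table. Pushed past upright towards the groove (fixture -x) it sinks shut by its own weight in about 2 s (0.3 kg, damped) and bears on the spindle with 2 to 4 N.
- clamp_handle (a point): Middle of the brass cross-bar on the free end of the clamp arm: 16 mm diameter, 44 mm long along the fixture's y, 105 mm from the hinge. Open, it stands about 185 mm above the table, 40 mm beyond the hinge on the side away from the groove (fixture +x). The arm below it is 14 mm wide in y, 12 mm thick.
- stop: The end stop: fixed aluminium angle bracket on the +y end of the fixture, 40 mm wide, 12 mm thick, top 68 mm above the table; its place along y varies. With its contact button. Origin at the foot of its face, on the groove line, 12 mm above the table; axes as the fixture's.
- short_tube: Bystander: aluminium tube standing upright, 28 mm diameter, 55 mm high. Origin at its underside.
- wire_spool: Bystander: brass-coloured spool standing flat, 48 mm diameter, 28 mm high. Origin at its underside.
- chip_tray: Bystander: black tray with small compartments, 75 x 75 x 14 mm. Origin at its underside.
- driver: Bystander: screwdriver with a black handle, 150 mm long, lying. Origin at its underside.
- vial: Bystander: amber glass jar, 30 mm diameter, 60 mm high. Origin at its underside.
- bar: Bystander: square aluminium bar 16 x 120 x 16 mm, lying. Origin at its underside.
- flux_can: Bystander: small steel can, 44 mm diameter, 50 mm high. Origin at its underside.
Things that resemble listed ones, but are neither listed nor needed, are in the scene too. What is shaped like the spindle but brown is not meant.

How it is judged (in metres and radians):
On the way, in this order (a step that is already met when the one before it is completed fails the run):
1. still held by the fingers, the spindle is seated in both Vs and carried by them, not touching the stop (z of spindle in the frame of fixture between 0.0548 and 0.0588 m and x of spindle in the frame of fixture between -0.002 and 0.002 m and angle between the y axis of spindle and the y axis of fixture, either way round below 0.025 rad and contact force between spindle and stop below 0.1 N and contact force between spindle and fixture above 1 N and contact force between the fingers and spindle above 1 N), for 0.15 s.
2. seated, the spindle presses against the stop with more than 7.5 N (z of spindle in the frame of fixture between 0.0548 and 0.0588 m and x of spindle in the frame of fixture between -0.002 and 0.002 m and angle between the y axis of spindle and the y axis of fixture, either way round below 0.025 rad and y of spindle in the frame of stop_face between -0.101 and -0.088 m and contact force between spindle and stop above 7.5 N), for 0.25 s.
At the end, for the whole second after the job is handed in: The spindle rests seated in both Vs (axis within 2 mm sideways and in height, 0.025 rad of the groove), its middle 88 to 101 mm from the stop bracket's face (where the button holds it); the clamp arm is at rest on it (-0.04 to 0.06 rad, over 0.5 N) (z of spindle in the frame of fixture between 0.0548 and 0.0588 m and x of spindle in the frame of fixture between -0.002 and 0.002 m and angle between the y axis of spindle and the y axis of fixture, either way round below 0.025 rad and y of spindle in the frame of stop_face between -0.101 and -0.088 m and value of joint clamp_arm between -0.04 and 0.06 rad and contact force between clamp_arm and spindle above 0.5 N and linear speed of spindle below 0.01 m/s and velocity of joint clamp_arm between -0.05 and 0.05 rad/s); the robot touches nothing.
It fails at once if the spindle is pushed against the stop with more than 15 N (contact force between spindle and stop above 15 N).
It fails at once if the spindle is pressed against the fixture with more than 40 N (both V faces and the clamp pad added up) (contact force between spindle and fixture above 40 N).
It fails at once if a bystander is moved by more than 25 mm (distance of any of short_tube, wire_spool, chip_tray, driver, vial, bar, flux_can from where it was at the start of the episode above 0.025 m).
It also fails if it takes over 72 s, if anything falls off the work surface, if the arm or the gripper's body presses on something with over 40 N, if the wrist force passes 120 N, or if a joint passes its speed limit or range.

ROBOT

A 6-joint arm with a two-finger parallel gripper is mounted at the origin on the work surface. World frame = base frame: x ahead of the robot, y to its left, z up, the work surface at z = 0. Lengths are in m, angles in degrees, forces in N, time in s.
With the tool pointing down it reaches from about 0.3 to 0.75 m from the base axis. Payload 8.5 kg.
Tool frame: the origin (TCP) lies at the very end of the fingers, on their centre line; the grasp point (between the pads) lies 19 mm behind it (env.grasp_offset is the distance from the TCP to the grasp point, in m); y points along the fingers, z is the direction in which the jaws open and shut, and the axes are right-handed (so a half turn about y gives the same grasp; the last joint's range is limited). The gripper opens to 85 mm and grips with 20 to 120 N. Pads are 22 mm wide; open, the fingers measure 114 mm over their backs; the gripper's body (76 mm by 85 mm) begins 54 mm behind the grasp point. The pads swing forward as they close: fully open they stand 13 mm farther back than shut.
Start: joints at [57.221, 21.807, 74.336, -0, 83.858, -12.336], TCP at [0.192, 0.515, 0.196] pointing down, gripper open.
Joint ranges: [-178.18, 178.18], [-50.72, 133.34], [12.68, 142.11], [-81.47, 261.47], [9.98, 163.14], [-165.26, 165.26]. Speed limits (degrees/s): [136.94, 136.94, 180, 180, 180, 180].

INTERFACE

Orientations are given as a 3x3 rotation matrix whose columns are the frame's x, y, z axes.
In Python, from rig import env gives the robot as it stands. The module is installed in compiled form; this text tells all that it offers.
- The arm moves only by the shell command python3 -m pendant 'ROWS' [FORCE]. ROWS is JSON, a list of rows, each a list of 3 entries, a list of its own where there are three numbers: the shift along the world's x, y, z as a fraction of full scale, then the turn about the world's z as a fraction of full scale, then the opening, from 0 (shut) to 1 (fully open). A call has 1 to 12 rows; each row shifts and turns the commanded pose from where the row before left it; what a row does not reach is not made up. Full scale, the value 1, is 30 mm for a shift and 5 degrees for a turn. A row lasts 1/12 s, in which the tool goes at most 41.7 mm and 7.16 degrees, less where a joint would pass 70% of its speed; a pose out of reach is approached as far as the arm can. A call with a number of a shift or a turn outside -1 to 1 is refused whole. A call with a gripper value outside its range is refused whole. The fingers move at their own pace and stop on an object; FORCE is the grip in N (left out, the last holds). Time passes only in rows, so rows that do not move let the fingers close. It gives the time, the measured TCP pose, the force and the opening at its end, in the units of the state.
- env.observe(): the state, without advancing time (a new reading comes with each control period).
- env.get_image(name): name is "scene" or "top" or "wrist"; returns (picture, depth): 384x512x3 uint8, red, green, blue; 384x512 float32, m along the optical axis (not along the pixel's ray), 0 where there is no reading.
- env.camera_model(name): a dict with "camera_matrix" (3x3 intrinsics, pixels), "dist_coeffs" ([k1, k2, p1, p2, k3] as OpenCV has them; the pictures are not rectified), "R" (3x3) and "t" (3): a world point X has camera coordinates R X + t; the wrist camera has in their place "tool_from_camera" (4x4, takes a point from camera to tool coordinates, whose origin is the TCP and whose axes are the tool frame's). Camera axes: x right, y down, z forward; pixel columns grow to the right and rows downward; lengths in m; the calibration is good to about 2 mm. A picture is of the moment at which its call begins: read the wrist's pose just before it. camera_model takes no time and is no camera call.
- env.close_job(): hands the job in, once; it reports no verdict.
The state is a dict: "time_s": time; "q": joint angles; "qvel": joint speeds; "joint_efforts": joint torques, N m; "position": TCP position; "tool_rot": TCP orientation; "ft_force": force on the tool from outside, world axes, zero at the start; "wrist_torque": the same for the moment, N m; "grip_width": finger opening in m.
Only numpy, scipy, OpenCV 4.12 (cv2) and the standard library are available. Lean on these libraries where they do the work, as an engineer would, in place of code of your own. Each camera call takes 0.05 s, during which the arm holds its last target.

## Working session

There is one attempt and no reset: what is moved stays moved. The work goes in short steps, Python scripts to look and compute and a shell command to move; the robot and the scene stay as the last step left them, time stands still between calls to the robot, and variables do not carry over. Pictures are saved under pics/ and viewed, and the job is handed in when it is done.

```bash
mkdir -p pics; ls
python3 - <<'E'
from rig import env
import cv2,numpy as np
s=env.observe();print(s)
for n in ("scene","top"):
    im,d=env.get_image(n);cv2.imwrite(f"pics/{n}0.png",im[:,:,::-1]);np.savez(f"pics/{n}0.npz",im=im,d=d)
    m=env.camera_model(n);print(n,m)
E
```

```text
pics
{'time_s': 0.0, 'q': array([ 5.72217613e+01,  2.18389920e+01,  7.43867818e+01, -4.27015609e-04,
        8.38586017e+01, -1.23364782e+01]), 'qvel': array([ 0.00081693,  0.08783215,  0.046425  , -0.06203311, -0.03406766,
       -0.01040317]), 'joint_efforts': array([-2.83153912e-05, -4.48457980e+01, -2.31278443e+01, -3.13678702e-04,
        4.74952729e-03,  1.23143266e-05]), 'position': array([0.19189975, 0.51504901, 0.19571861]), 'tool_rot': array([[ 9.37027839e-01, -7.91034901e-04,  3.49253780e-01],
       [-3.49254540e-01, -1.24215745e-03,  9.37027066e-01],
       [-3.07392929e-04, -9.99998916e-01, -1.44020864e-03]]), 'ft_force': array([0.76261141, 0.48914349, 1.11211439]), 'wrist_torque': array([-0.04553133,  0.05653555, -0.07411167]), 'grip_width': 0.08523181293770916}
scene {'camera_matrix': array([[452.89821961,   0.        , 253.87835634],
       [  0.        , 452.89821961, 187.96898638],
       [  0.        ,   0.        ,   1.        ]]), 'dist_coeffs': array([-0.01063712,  0.        ,  0.        ,  0.        ,  0.        ]), 'R': array([[ 0.76313766,  0.64622333,  0.00404097],
       [ 0.50600763, -0.59364136, -0.62573654],
       [-0.40196666,  0.47956788, -0.780024  ]]), 't': array([-0.38710082, -0.21685374,  1.4607401 ])}
top {'camera_matrix': array([[368.67142709,   0.        , 260.68973931],
       [  0.        , 368.67142709, 201.22184347],
       [  0.        ,   0.        ,   1.        ]]), 'dist_coeffs': array([-0.0911322,  0.       ,  0.       ,  0.       ,  0.       ]), 'R': array([[-0.02374405, -0.99969114, -0.0073385 ],
       [-0.98691685,  0.02461032, -0.15934071],
       [ 0.1594721 ,  0.00345909, -0.98719638]]), 't': array([0.03834152, 0.51160777, 1.10265324])}
```

View pics/scene0.png

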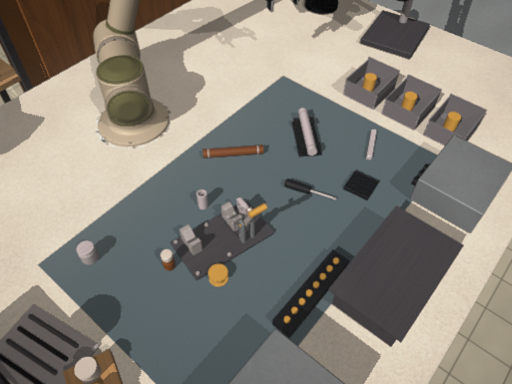

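View pics/top0.png

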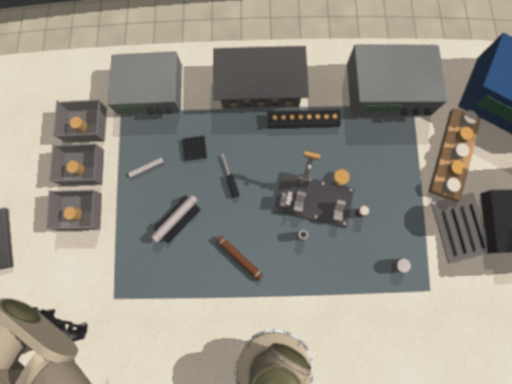

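The top view shows two spindle-like bars. One is silver and lies in a black cradle at about (175,218); the other is brown at (240,258). The fixture is near (315,200). I'll enlarge these to confirm.

Run:
```python
import cv2,numpy as np
t=cv2.imread("pics/top0.png");s=cv2.imread("pics/scene0.png")
a=cv2.resize(t[140:260,255:375],None,fx=5,fy=5,interpolation=cv2.INTER_CUBIC)
cv2.imwrite("pics/fixtop.png",a)
cv2.imwrite("pics/spintop.png",cv2.resize(t[180:290,130:270],None,fx=5,fy=5,interpolation=cv2.INTER_CUBIC))
cv2.imwrite("pics/fixscene.png",cv2.resize(s[180:290,155:285],None,fx=5,fy=5,interpolation=cv2.INTER_CUBIC))
```

```text
(no output)
```

View pics/fixtop.png

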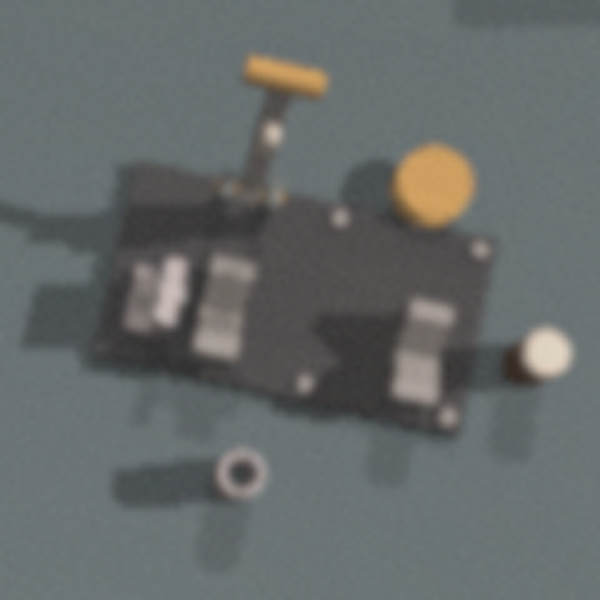

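View pics/spintop.png

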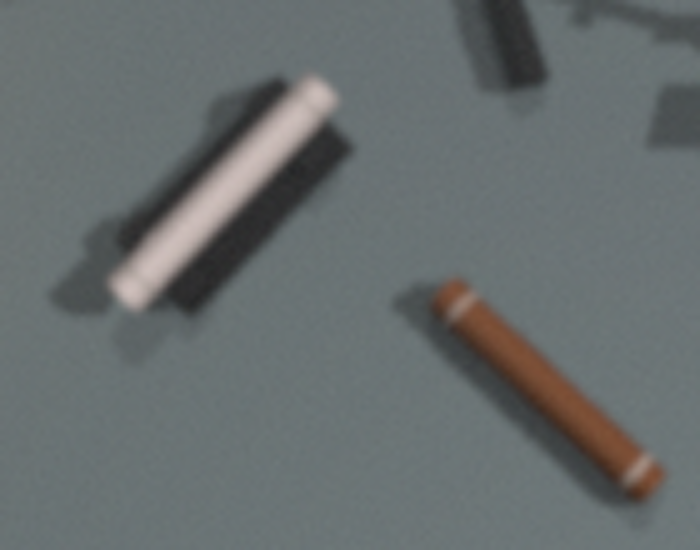

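View pics/fixscene.png

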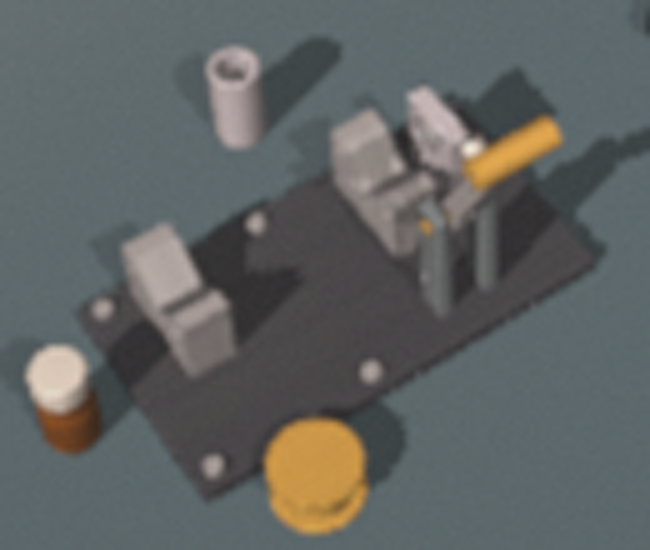

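The silver bar in the black cradle, with scene pixels about (308,132) and top pixels about (175,218), is the spindle. The brown one at top (240,258) is the decoy. Next I'll measure coarse poses.

```bash
cat > h.py <<'E'
import cv2,numpy as np
from rig import env
def rays(m,uv,R,t):
    p=cv2.undistortPoints(np.array(uv,float).reshape(-1,1,2),m["camera_matrix"],m["dist_coeffs"]).reshape(-1,2)
    d=np.c_[p,np.ones(len(p))]@R      # R^T d
    return -R.T@t,d
def onplane(name,uv,z,pose=None):
    m=env.camera_model(name)
    if name=="wrist":
        T=np.eye(4);T[:3,:3]=pose["tool_rot"];T[:3,3]=pose["position"]
        W=T@m["tool_from_camera"];R=W[:3,:3].T;t=-R@W[:3,3]
    else: R,t=np.array(m["R"]),np.array(m["t"])
    o,d=rays(m,uv,R,t)
    return o+d*((z-o[2])/d[:,2])[:,None]
def proj(name,X,pose=None):
    m=env.camera_model(name)
    if name=="wrist":
        T=np.eye(4);T[:3,:3]=pose["tool_rot"];T[:3,3]=pose["position"]
        W=T@m["tool_from_camera"];R=W[:3,:3].T;t=-R@W[:3,3]
    else: R,t=np.array(m["R"]),np.array(m["t"])
    return cv2.projectPoints(np.array(X,float).reshape(-1,1,3),cv2.Rodrigues(R)[0],t,m["camera_matrix"],m["dist_coeffs"])[0].reshape(-1,2)
def fitpose(model,world):
    "2D rigid fit world = R model + t"
    a=np.array(model)[:,:2];b=np.array(world)[:,:2];ca,cb=a.mean(0),b.mean(0)
    U,_,V=np.linalg.svd((a-ca).T@(b-cb));D=np.diag([1,np.sign(np.linalg.det(V.T@U.T))])
    R=V.T@D@U.T;t=cb-R@ca
    return np.degrees(np.arctan2(R[1,0],R[0,0])),t,(b-(a@R.T+t))
E
python3 - <<'E'
from h import *
def c2(x,y): return (255+(x-2)/5,140+(y-2)/5)
uv=[c2(*p) for p in [(130,163),(495,240),(92,365),(460,435)]]
w=onplane("top",uv,0.012);print(w)
print(fitpose([(.09,.135),(.09,-.103),(-.04,.135),(-.04,-.103)],w))
# scene
def c3(x,y): return (155+(x-2)/5,180+(y-2)/5)
uv=[c3(*p) for p in [(605,250),(208,500),(78,312)]]
w=onplane("scene",uv,0.012)
print(fitpose([(.09,.135),(.09,-.103),(-.04,-.103)],w))
# handle at z 185mm
print("handle",onplane("top",[c2(287,76)],0.185),onplane("scene",[c3(515,152)],.185))
for n in("top","scene"):
    d=np.load(f"pics/{n}0.npz");im=d["im"].astype(int)
    g=cv2.cvtColor(d["im"],cv2.COLOR_RGB2GRAY)
    m=np.zeros_like(g);x0,y0,x1,y1=(140,185,210,255) if n=="top" else (290,100,325,160)
    m[y0:y1,x0:x1]=(g[y0:y1,x0:x1]>140)*255
    k,l,st,ce=cv2.connectedComponentsWithStats(m);i=1+np.argmax(st[1:,4]);print(n,st[i])
    pts=np.argwhere(l==i)[:,::-1]
    W=onplane(n,pts,0.036)[:,:2];c=W.mean(0);u,s,v=np.linalg.svd(W-c);p=(W-c)@v[0];print((p.max()-p.min()),v[0],np.degrees(np.arctan2(v[0][1],v[0][0])),c,c+v[0]*(p.max()+p.min())/2)
E
```

```text
[[ 0.61028083 -0.04046089  0.012     ]
 [ 0.55400305 -0.27369738  0.012     ]
 [ 0.47964129 -0.0121219   0.012     ]
 [ 0.4291427  -0.24342597  0.012     ]]
(np.float64(-12.939036672252511), array([ 0.49031912, -0.15242242]), array([[ 0.0020185 ,  0.00054161],
       [-0.00096771, -0.00073797],
       [-0.00192189, -0.00022824],
       [ 0.0008711 ,  0.0004246 ]]))
(np.float64(-13.275578089573822), array([ 0.49464733, -0.15199446]), array([[ 0.00085032,  0.00306833],
       [-0.00069806, -0.00287288],
       [-0.00015227, -0.00019545]]))
handle [[ 0.61581336 -0.11978938  0.185     ]] [[ 0.6167178  -0.11755969  0.185     ]]
top [153 196  44  46 415]
0.18160556372969103 [-0.71516946  0.6989511 ] 135.65708877103071 [0.46694184 0.29628677] [0.46761768 0.29562626]
scene [299 108  17  47 341]
0.20221177056540474 [ 0.71473901 -0.69939127] -44.378185580494055 [0.47190639 0.29132959] [0.46812984 0.29502505]
```

```bash
python3 -m pendant '[[[0.8,-0.6,0.2],-0.4,1],[[0.8,-0.6,0.2],-0.4,1],[[0.8,-0.6,0.2],-0.4,1],[[0.8,-0.6,0.2],-0.4,1],[[0.8,-0.6,0.1],-0.4,1],[[0.8,-0.6,0],-0.4,1],[[0.8,-0.6,0],-0.4,1],[[0.8,-0.6,0],-0.4,1],[[0.8,-0.6,0],-0.4,1],[[0.8,-0.6,0],-0.4,1],[[0.8,-0.6,0],-0.4,1],[[0.4,-0.6,0],-0.4,1]]'
python3 - <<'E'
from h import *
m=env.camera_model("wrist");print(m)
s=env.observe();im,d=env.get_image("wrist")
cv2.imwrite("pics/w1.png",im[:,:,::-1]);np.savez("pics/w1.npz",im=im,p=s["position"],r=s["tool_rot"])
print(s["position"],s["tool_rot"],s["q"],s["qvel"])
E
```

```text
time_s: 1.1
position: [0.4701, 0.2979, 0.2226]
tool_rot: [[0.712, -0.001, 0.702], [-0.702, -0.0, 0.712], [-0.0, -1.0, -0.001]]
ft_force: [-0.2, 0.2, -0.9]
grip_width: 0.0855
{'camera_matrix': array([[335.91972424,   0.        , 262.44825319],
       [  0.        , 335.91972424, 195.11500973],
       [  0.        ,   0.        ,   1.        ]]), 'dist_coeffs': array([-0.0983783,  0.       ,  0.       ,  0.       ,  0.       ]), 'tool_from_camera': array([[ 4.36829912e-04,  9.64443627e-01,  2.64288289e-01,
        -6.53086783e-02],
       [-5.66398922e-04, -2.64288034e-01,  9.64443630e-01,
        -1.77007521e-01],
       [ 9.99999744e-01, -5.70990428e-04,  4.30810912e-04,
         2.44607361e-04],
       [ 0.00000000e+00,  0.00000000e+00,  0.00000000e+00,
         1.00000000e+00]])}
[0.47011641 0.29794178 0.2225581 ] [[ 7.11940199e-01 -5.71429457e-04  7.02239864e-01]
 [-7.02240090e-01 -4.42449616e-04  7.11940068e-01]
 [-9.61177680e-05 -9.99999739e-01 -7.16278342e-04]] [ 2.01841750e+01  2.15277274e+01  7.03887299e+01 -1.25036417e-02
  8.81230195e+01 -2.52084087e+01] [-25.71926053  -1.07369275   1.85687601   0.23628106  -0.09115917
  -2.00196625]
```

View pics/w1.png

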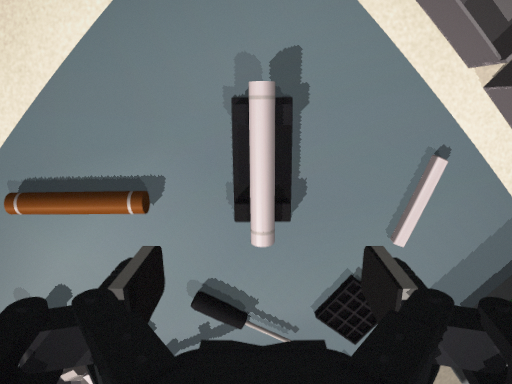

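The wrist view shows the silver spindle upright at (262,165) in its black cradle, with thin bands near both ends. The brown decoy is at (77,203). The arm was still settling, so I'll take another shot and measure from that.

```bash
python3 -m pendant '[[[0,0,0],0,1],[[0,0,0],0,1]]'
cat > sp.py <<'E'
from h import *
def spindle(tag,z=0.034,thr=140,box=(225,60,300,260)):
    s=env.observe();im,d=env.get_image("wrist")
    cv2.imwrite(f"pics/{tag}.png",im[:,:,::-1])
    g=cv2.cvtColor(im,cv2.COLOR_RGB2GRAY);x0,y0,x1,y1=box
    m=np.zeros_like(g);m[y0:y1,x0:x1]=(g[y0:y1,x0:x1]>thr)*255
    k,l,st,ce=cv2.connectedComponentsWithStats(m);i=1+np.argmax(st[1:,4]);print(st[i])
    pts=np.argwhere(l==i)[:,::-1]
    W=onplane("wrist",pts,z,s)[:,:2];c=W.mean(0);u,q,v=np.linalg.svd(W-c,full_matrices=False);p=(W-c)@v[0]
    print("len",p.max()-p.min(),"width",np.ptp((W-c)@v[1]),"ang",np.degrees(np.arctan2(v[0][1],v[0][0])),"c",c,"mid",c+v[0]*(p.max()+p.min())/2)
    print("tool",s["position"],"jaw",np.degrees(np.arctan2(s["tool_rot"][1,2],s["tool_rot"][0,2])),s["qvel"].round(2))
E
python3 -c "
from sp import *
spindle('w2',0.036)"
```

```text
time_s: 1.32
position: [0.4678, 0.2994, 0.223]
tool_rot: [[0.714, -0.001, 0.7], [-0.7, -0.0, 0.714], [-0.001, -1.0, -0.001]]
ft_force: [-1.1, 0.2, -0.4]
grip_width: 0.0855
[ 250   84   22  166 3498]
len 0.18575396042091435 width 0.023358434904005347 ang -44.38825035159661 c [0.46760668 0.29722581] mid [0.47182302 0.29309856]
tool [0.46779786 0.29937256 0.22300662] jaw 45.55571927302756 [ 1.35 -0.36  0.03  0.   -0.07 -0.07]
```

```bash
python3 -m pendant '[[[0.05,-0.94,0.3],-0.73,1],[[0.05,-0.94,0.3],-0.73,1],[[0.05,-0.94,0.3],-0.73,1],[[0.05,-0.94,0.3],-0.73,1],[[0.05,-0.94,0],-0.73,1],[[0.05,-0.94,0],-0.73,1],[[0.05,-0.94,0],-0.73,1],[[0.05,-0.94,0],-0.73,1]]' && python3 -m pendant '[[[0.05,-0.94,0],-0.73,1],[[0.05,-0.94,0],-0.73,1],[[0.05,-0.94,0],-0.73,1],[[0.05,-0.94,0],-0.73,1],[[0.05,-0.94,0],-0.73,1],[[0.05,-0.94,0],-0.73,1],[[0.05,-0.94,0],-0.73,1],[[0.05,-0.94,0],-0.73,1],[[0,0,0],0,1],[[0,0,0],0,1],[[0,0,0],0,1]]'
python3 - <<'E'
from h import *
s=env.observe();im,d=env.get_image("wrist")
cv2.imwrite("pics/w3.png",im[:,:,::-1]);np.savez("pics/w3.npz",im=im,d=d,position=s["position"],tool_rot=s["tool_rot"])
print(s["position"],s["qvel"].round(2),s["q"],np.degrees(np.arctan2(s["tool_rot"][1,2],s["tool_rot"][0,2])))
cv2.imwrite("pics/w3z.png",cv2.resize(im[90:330,160:400,::-1],None,fx=2.5,fy=2.5,interpolation=cv2.INTER_CUBIC))
E
```

```text
time_s: 2.03
position: [0.4795, 0.0736, 0.2595]
tool_rot: [[0.281, 0.0, 0.96], [-0.96, 0.0, 0.281], [-0.0, -1.0, 0.0]]
ft_force: [0.9, 0.3, -0.2]
grip_width: 0.0852
time_s: 2.95
position: [0.4921, -0.1506, 0.2594]
tool_rot: [[-0.22, -0.0, 0.975], [-0.975, 0.0, -0.22], [-0.0, -1.0, -0.0]]
ft_force: [0.8, -0.4, 0.6]
grip_width: 0.085
[ 0.49208809 -0.15057342  0.25936676] [ 0.79 -0.4   0.04 -0.05 -0.12  0.06] [-3.02227855e+01  1.59845322e+01  7.26427903e+01  1.81356130e-02
  9.13879815e+01 -1.75064374e+01] -12.715909407778595
```

View pics/w3.png

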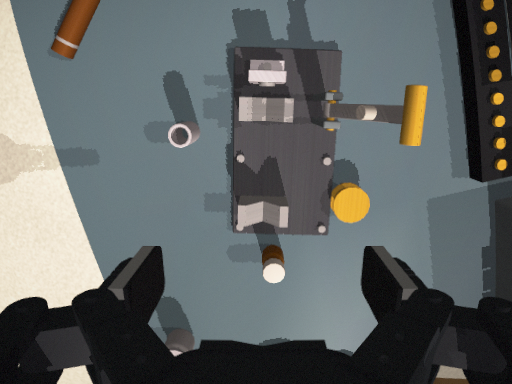

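View pics/w3z.png

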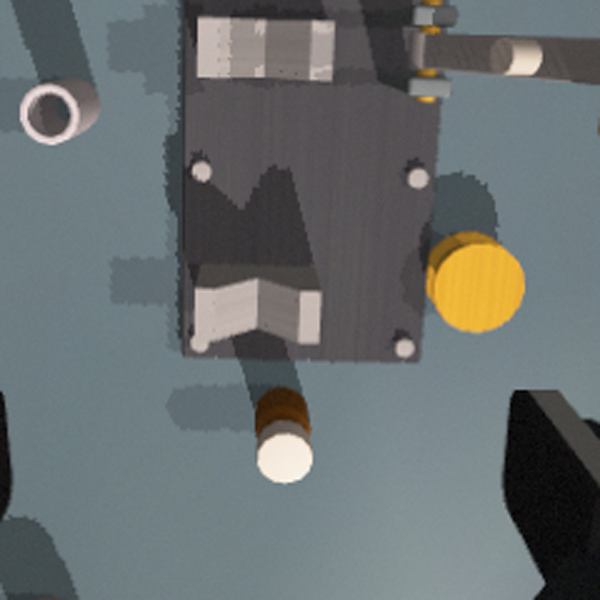

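Run:
```python
import cv2
a=cv2.imread("pics/w3.png")
for n,r in(("w3a",40),("w3b",150)):
    b=cv2.resize(a[r:r+95,225:345],None,fx=6,fy=6,interpolation=cv2.INTER_NEAREST);cv2.imwrite(f"pics/{n}.png",b)
```

```text
(no output)
```

View pics/w3a.png

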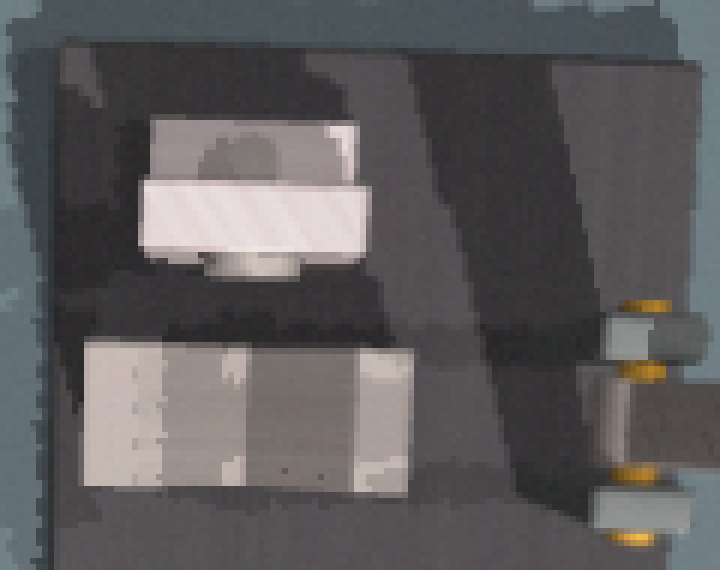

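View pics/w3b.png

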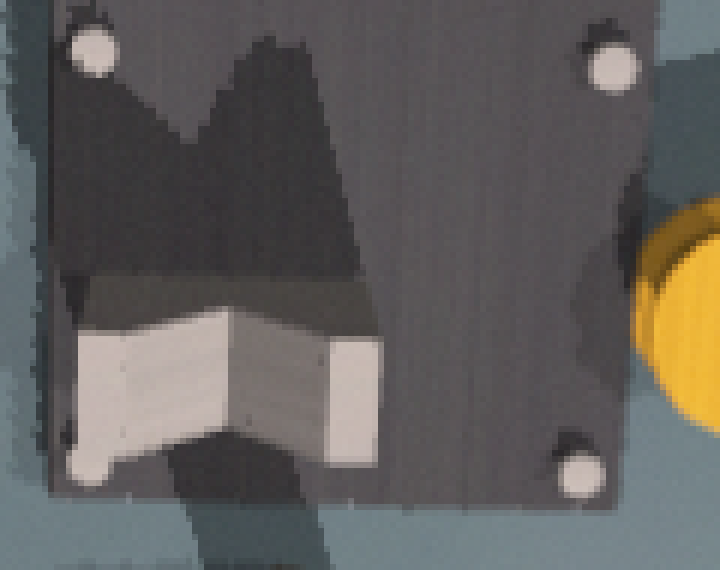

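Run:
```python
from h import *
s=dict(np.load("pics/w3.npz"))
A=lambda x,y:(225+x/6-.5,40+y/6-.5)
B=lambda x,y:(225+x/6-.5,150+y/6-.5)
P=[(A(84,342),-30,75,57),(A(413,348),30,75,57),(A(407,495),30,49,57),(A(84,487),-30,49,57),
(B(78,332),-30,-49,57),(B(382,340),30,-49,57),(B(377,467),30,-75,57),
(A(62,42),-40,135,12),(A(700,63),90,135,12),(B(50,497),-40,-103,12),(B(617,510),90,-103,12),
(B(228,310),0,-49,37),(B(228,430),0,-75,37),(A(246,345),0,75,37),(A(246,492),0,49,37)]
w=np.array([onplane("wrist",[p[0]],p[3]/1e3,s)[0] for p in P])
for sel in(range(15),range(7),range(7,11),range(11,15)):
    sel=list(sel);a,t,r=fitpose([(P[i][1]/1e3,P[i][2]/1e3) for i in sel],w[sel]);print(a,t,(r*1e3).round(1).tolist() if len(sel)==15 else np.abs(r).max())
a,t,_=fitpose([(p[1]/1e3,p[2]/1e3) for p in P],w)
c,s_=np.cos(np.radians(a)),np.sin(np.radians(a));R=np.array([[c,-s_],[s_,c]])
f=lambda uv,z:((onplane("wrist",[uv],z,s)[:,:2]-t)@R*1e3).round(1)
print("stop front",f(A(140,250),.068),f(A(366,256),.068),"back",f(A(145,180),.068),f(A(370,186),.068))
print("button",f(A(252,281),.0535),f(A(252,281),.0478))
print("tube",f((181,135),.055),"spool",f((350,203),.028),"vial",f((273,272),.06), "handle",f((414,115),.185))
```

```text
-14.284908014070862 [ 0.49515728 -0.15266116] [[-0.1, -0.1], [-0.0, 0.5], [-0.0, -0.0], [0.1, -0.2], [0.0, 0.3], [-0.1, 0.2], [-0.0, -0.5], [1.4, -1.3], [-1.2, -0.3], [1.1, 1.2], [-0.4, 1.7], [-0.6, -0.2], [0.1, -0.6], [-0.3, 0.6], [0.1, -1.4]]
-14.267192445909465 [ 0.49514363 -0.15263132] 0.0005103330855140975
-14.319507946388033 [ 0.49535109 -0.15232811] 0.0016027626662506872
-14.273156596634035 [ 0.49498679 -0.15303312] 0.0010144918707135492
stop front [[-19.7  90.7]] [[19.9 90.8]] back [[-19.1 102.6]] [[ 20.1 102.7]]
button [[ 0.2 86.7]] [[ 0.3 86.9]]
tube [[-95.   31.4]] spool [[111.4 -51.4]] vial [[  14.9 -134.2]] handle [[109.6  63.9]]
```

```bash
python3 -m pendant '[[[-0.05,0.93,0],0.73,1],[[-0.05,0.93,0],0.73,1],[[-0.05,0.93,0],0.73,1],[[-0.05,0.93,0],0.73,1],[[-0.05,0.93,0],0.73,1],[[-0.05,0.93,0],0.73,1],[[-0.05,0.93,0],0.73,1],[[-0.05,0.93,0],0.73,1]]' >/dev/null && python3 -m pendant '[[[-0.05,0.93,-0.5],0.73,1],[[-0.05,0.93,-0.5],0.73,1],[[-0.05,0.93,-0.5],0.73,1],[[-0.05,0.93,-0.5],0.73,1],[[-0.05,0.93,-0.5],0.73,1],[[-0.05,0.93,-0.5],0.73,1],[[-0.05,0.93,-0.5],0.73,1],[[-0.05,0.93,-0.2],0.73,1],[[0,0,0],0,1],[[0,0,0],0,1],[[0,0,0],0,1]]'
python3 -c "
from sp import *
spindle('w4',0.036,box=(215,0,310,384))"
```

```text
time_s: 4.58
position: [0.4675, 0.295, 0.1487]
tool_rot: [[0.715, 0.0, 0.699], [-0.699, -0.0, 0.715], [0.0, -1.0, 0.0]]
ft_force: [0.7, 0.6, 0.2]
grip_width: 0.0854
[ 250   74   29  206 5538]
len 0.18753044373444605 width 0.02443652051825803 ang -44.35600309834034 c [0.46631754 0.29876122] mid [0.47197586 0.29322869]
tool [0.46752649 0.29503317 0.14870821] jaw 45.63050142181715 [-1.57 -0.47  0.01 -0.01 -0.03  0.07]
```

View pics/w4.png

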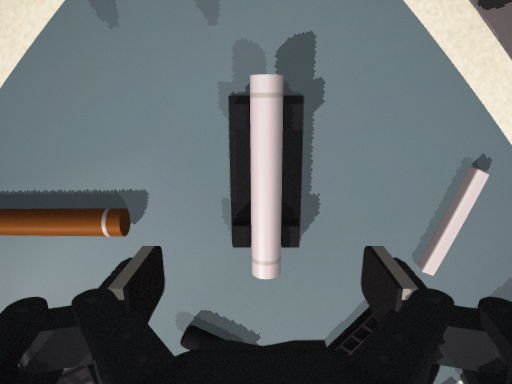

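```bash
python3 -m pendant '[[[0.06,0.01,-0.6],0,1],[[0,0,-0.6],0,1],[[0,0,-0.6],0,1],[[0,0,-0.6],0,1],[[0,0,-0.6],0,1],[[0,0,-0.6],0,1],[[0,0,-0.6],0,1],[[0,0,-0.25],0,1],[[0,0,0],0,1],[[0,0,0],0,1]]' && python3 -m pendant '[[[0,0,0],0,0.5],[[0,0,0],0,0.42],[[0,0,0],0,0.36],[[0,0,0],0,0.3],[[0,0,0],0,0.25],[[0,0,0],0,0.2],[[0,0,0],0,0.2],[[0,0,0],0,0.2]]' 50
```

```text
time_s: 5.47
position: [0.4704, 0.2946, 0.0156]
tool_rot: [[0.713, 0.001, 0.701], [-0.701, 0.0, 0.713], [0.0, -1.0, 0.001]]
ft_force: [0.7, -0.4, 0.1]
grip_width: 0.0855
time_s: 6.13
position: [0.4699, 0.2948, 0.0148]
tool_rot: [[0.714, 0.0, 0.7], [-0.7, -0.0, 0.714], [0.0, -1.0, -0.0]]
ft_force: [-0.7, 0.9, 0.3]
grip_width: 0.017
```

Run:
```python
from h import *
s=env.observe();print(s["grip_width"],s["ft_force"],env.grasp_offset)
im,d=env.get_image("wrist");cv2.imwrite("pics/w5.png",im[:,:,::-1])
im,d=env.get_image("scene");cv2.imwrite("pics/s5.png",cv2.resize(im[70:200,230:400,::-1],None,fx=4,fy=4))
```

```text
0.01703351170070775 [-0.72328946  0.88143095  0.2539976 ] 0.0187
```

View pics/w5.png

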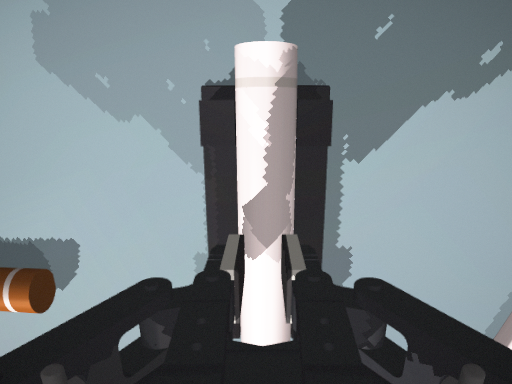

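View pics/s5.png

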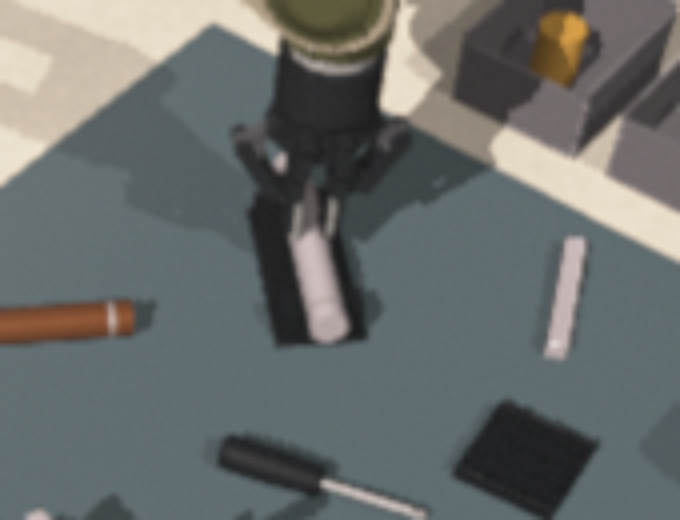

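The wrist view shows the bar between the pads at about (263,260), but the opening reads 17 mm against a 28 mm bar, which is exactly what I commanded. I'll command it tighter to see whether the fingers are really stopped by the bar.

```bash
python3 -m pendant '[[[0,0,0],0,0.12],[[0,0,0],0,0.06],[[0,0,0],0,0]]' 50
python3 - <<'E'
from h import *
im,d=env.get_image("wrist");cv2.imwrite("pics/w6.png",im[:,:,::-1])
E
```

```text
time_s: 6.48
position: [0.4699, 0.2949, 0.0148]
tool_rot: [[0.714, -0.0, 0.7], [-0.7, -0.0, 0.714], [-0.0, -1.0, -0.0]]
ft_force: [-1.3, -0.9, -0.1]
grip_width: -0.0002
```

View pics/w6.png

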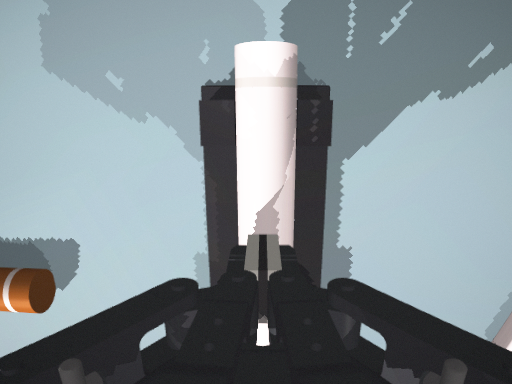

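Run:
```python
from h import *
s=env.observe();im,d=env.get_image("wrist")
m=env.camera_model("wrist");T=np.eye(4);T[:3,:3]=s["tool_rot"];T[:3,3]=s["position"];W=T@m["tool_from_camera"]
def pt(u,v):
    p=cv2.undistortPoints(np.array([[[u,v]]],float),m["camera_matrix"],m["dist_coeffs"])[0,0]
    return (W@np.r_[p*d[v,u],d[v,u],1])[:3].round(4),d[v,u]
for uv in [(265,60),(265,120),(265,200),(265,225),(270,250),(256,250),(262,335),(225,120),(100,120)]: print(uv,*pt(*uv))
print(np.abs(s["joint_efforts"]).round(1), s["q"])
im,d2=env.get_image("scene");m=env.camera_model("scene");R,t=np.array(m["R"]),np.array(m["t"])
for uv in [(305,115),(307,122),(310,140),(311,148),(250,180)]:
    p=cv2.undistortPoints(np.array([[uv]],float),m["camera_matrix"],m["dist_coeffs"])[0,0];z=d2[uv[1],uv[0]]
    print("scene",uv,(R.T@(np.r_[p*z,z]-t)).round(4),im[uv[1],uv[0]])
```

```text
(265, 60) [0.4117 0.3538 0.0476] 0.13449076
(265, 120) [0.429  0.3369 0.0475] 0.14092109
(265, 200) [0.454  0.3125 0.0482] 0.14946197
(265, 225) [0.4626 0.304  0.0475] 0.15336193
(270, 250) [0.4655 0.3037 0.0696] 0.13262108
(256, 250) [0.4614 0.3    0.0703] 0.13189326
(262, 335) [0.5047 0.2607 0.0473] 0.16947335
(225, 120) [0.4163 0.3226 0.0274] 0.16054969
(100, 120) [ 0.3636  0.2686 -0.0006] 0.18758193
[ 0.  49.1 16.8  0.   0.   0. ] [ 1.98806210e+01  3.34957263e+01  8.79074776e+01 -1.09951876e-03
  5.86002230e+01 -2.56768622e+01]
scene (305, 115) [0.4686 0.2753 0.1107] [41 40 41]
scene (307, 122) [0.473  0.2841 0.0796] [145 140 135]
scene (310, 140) [0.5084 0.2555 0.0492] [201 185 185]
scene (311, 148) [0.5297 0.2309 0.049 ] [202 185 185]
scene (250, 180) [4.467e-01 5.410e-02 1.000e-04] [ 99 110 113]
```

Run:
```python
from h import *
im,d=env.get_image("scene");cv2.imwrite("pics/s6.png",cv2.resize(im[85:165,270:345,::-1],None,fx=7,fy=7,interpolation=cv2.INTER_CUBIC))
m=env.camera_model("scene");R,t=np.array(m["R"]),np.array(m["t"])
for v in range(110,140,2):
  o=[]
  for u in range(300,316,2):
    p=cv2.undistortPoints(np.array([[(u,v)]],float),m["camera_matrix"],m["dist_coeffs"])[0,0];z=d[v,u]
    o.append(int(1000*(R.T@(np.r_[p*z,z]-t))[2]))
  print(v,o)
w=np.load("pics/w3.npz");m=env.camera_model("wrist")
for uv in [(149,250),(160,250),(135,285),(377,250),(366,250),(390,285)]:
    p=cv2.undistortPoints(np.array([[uv]],float),m["camera_matrix"],m["dist_coeffs"])[0,0];z=w["d"][uv[1],uv[0]]
    print(uv,z,(m["tool_from_camera"]@np.r_[p*z,z,1])[:3].round(4))
```

```text
110 [46, 129, 128, 136, 134, 127, 133, 134]
112 [105, 41, 121, 127, 127, 112, 125, 124]
114 [110, 108, 114, 118, 120, 99, 116, 116]
116 [104, 97, 104, 102, 104, 103, 104, 103]
118 [98, 92, 96, 95, 97, 93, 97, 4]
120 [37, 41, 84, 86, 89, 86, 78, 0]
122 [34, 43, 74, 80, 79, 78, 73, -1]
124 [19, 44, 67, 69, 68, 67, 10, 0]
126 [10, 43, 59, 63, 63, 58, 7, 5]
128 [4, 39, 46, 51, 53, 45, 3, 3]
130 [7, 33, 44, 49, 48, 47, 5, 7]
132 [4, 4, 41, 50, 45, 47, 5, 8]
134 [6, 8, 41, 47, 46, 44, 43, 3]
136 [6, 3, 37, 46, 47, 42, 45, 5]
138 [4, 3, 38, 45, 49, 47, 42, 6]
(149, 250) 0.13181885 [-0.0094 -0.0556 -0.0449]
(160, 250) 0.13983527 [-0.0061 -0.0482 -0.0429]
(135, 285) 0.10923324 [-0.0076 -0.0795 -0.0421]
(377, 250) 0.13094246 [-0.0097 -0.0565  0.0456]
(366, 250) 0.13807747 [-0.0068 -0.0499  0.0434]
(390, 285) 0.10992982 [-0.0072 -0.079   0.043 ]
```

View pics/s6.png

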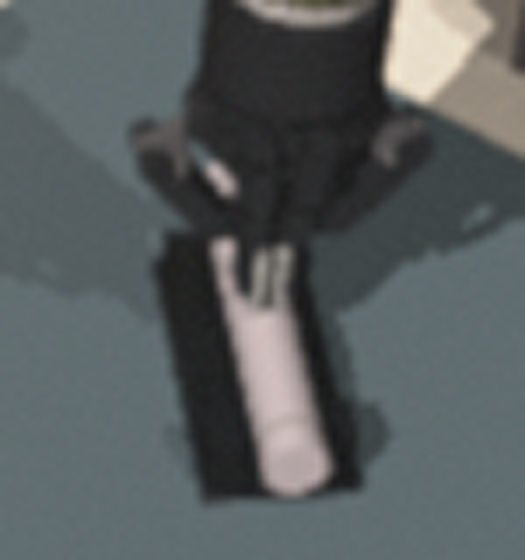

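Run:
```python
from h import *
s=env.observe();im,d=env.get_image("wrist");m=env.camera_model("wrist")
vv,uu=np.mgrid[225:300:3,240:290:4]
uv=np.c_[uu.ravel(),vv.ravel()].astype(float)
p=cv2.undistortPoints(uv.reshape(-1,1,2),m["camera_matrix"],m["dist_coeffs"]).reshape(-1,2);z=d[vv.ravel(),uu.ravel()]
X=(np.c_[p*z[:,None],z,np.ones(len(z))]@m["tool_from_camera"].T)[:,:3]*1e3
X=X.reshape(vv.shape+(3,))
for i in range(0,12): print(vv[i,0],[tuple(int(a) for a in X[i,j]) for j in range(2,10)])
print(s["position"])
cv2.imwrite("pics/w7.png",cv2.resize(im[200:384,170:355,::-1],None,fx=3.2,fy=3.2,interpolation=cv2.INTER_CUBIC))
```

```text
225 [(-10, -30, -6), (-11, -31, -4), (-11, -32, -2), (-11, -33, 0), (-11, -33, 1), (-11, -33, 2), (-11, -31, 4), (-11, -32, 6)]
228 [(-8, -29, -6), (-9, -31, -4), (-9, -31, -2), (-10, -33, 0), (-9, -31, 1), (-10, -32, 2), (-10, -33, 4), (-9, -30, 6)]
231 [(-7, -30, -6), (-7, -30, -4), (-7, -30, -2), (-8, -32, 0), (-8, -32, 1), (-8, -33, 2), (-7, -30, 4), (-8, -31, 6)]
234 [(-6, -30, -6), (-6, -31, -4), (-6, -32, -2), (-7, -32, 0), (-7, -32, 1), (-7, -32, 2), (-6, -32, 4), (-6, -31, 6)]
237 [(-9, -41, -5), (-9, -42, -4), (-9, -41, -2), (-9, -41, 0), (-9, -40, 0), (-9, -42, 2), (-9, -41, 4), (-9, -42, 6)]
240 [(-8, -43, -5), (-9, -44, -4), (-9, -44, -2), (-8, -43, 0), (-9, -44, 0), (-9, -44, 2), (-9, -44, 4), (-9, -45, 5)]
243 [(-9, -47, -5), (-9, -48, -4), (-9, -48, -2), (-9, -48, 0), (-9, -48, 0), (-9, -48, 2), (-9, -48, 4), (-9, -48, 5)]
246 [(-9, -52, -5), (-10, -52, -3), (-9, -51, -2), (-9, -51, 0), (-9, -51, 0), (-9, -52, 2), (-9, -52, 4), (-10, -52, 5)]
249 [(-9, -54, -5), (-10, -56, -3), (-9, -54, -2), (-9, -54, 0), (-9, -55, 0), (-10, -56, 2), (-9, -55, 4), (-9, -55, 5)]
252 [(-9, -57, -5), (-9, -57, -3), (-9, -57, -2), (-9, -57, 0), (-9, -57, 0), (-9, -57, 2), (-9, -57, 4), (-9, -57, 5)]
255 [(-9, -59, -5), (-9, -59, -3), (-9, -60, -2), (-9, -59, 0), (-9, -59, 0), (-9, -60, 2), (-10, -60, 3), (-9, -60, 5)]
258 [(-9, -62, -5), (-9, -62, -3), (-9, -61, -2), (-9, -63, 0), (-9, -62, 0), (-9, -62, 2), (-9, -62, 3), (-9, -61, 5)]
[0.46990275 0.29484768 0.01482159]
```

View pics/w7.png

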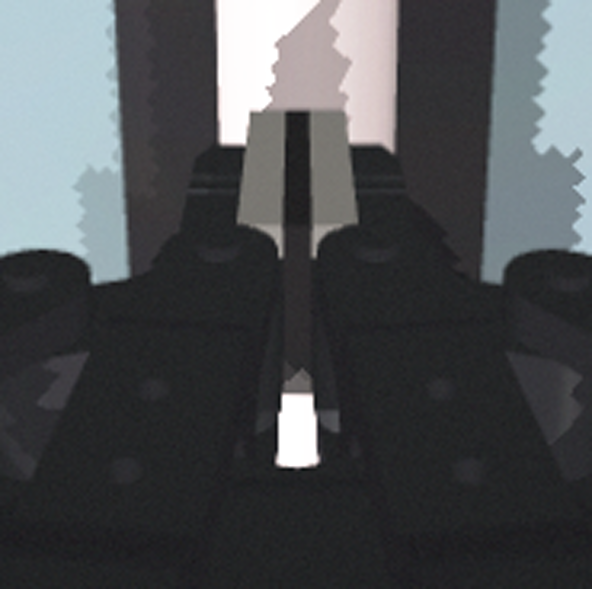

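The depth readings explain it. The closed finger ends are about 39 mm behind the reported TCP, at a real height of about 54 mm, so they shut above the bar without touching it. The scene view agrees, showing the finger ends just over the bar top. I'll open and go down in small steps, watching the force.

```bash
python3 -m pendant '[[[0,0,0],0,0.5],[[0,0,0],0,1],[[0,0,0],0,1],[[0,0,0],0,1],[[0,0,0],0,1],[[0,0,0],0,1],[[0,0,0],0,1],[[0,0,-0.2],0,1],[[0,0,-0.2],0,1],[[0,0,0],0,1]]'
python3 - <<'E'
from h import *
s=env.observe();im,d=env.get_image("wrist");print(s["position"],s["ft_force"])
cv2.imwrite("pics/w8.png",im[:,:,::-1])
im,d=env.get_image("scene");cv2.imwrite("pics/s8.png",cv2.resize(im[75:165,265:355,::-1],None,fx=6,fy=6,interpolation=cv2.INTER_CUBIC))
E
```

```text
time_s: 7.57
position: [0.4691, 0.2945, 0.0014]
tool_rot: [[0.714, -0.002, 0.7], [-0.7, -0.001, 0.714], [-0.001, -1.0, -0.002]]
ft_force: [0.3, 0.4, 0.1]
grip_width: 0.0854
[0.46914813 0.29453577 0.00137953] [0.2773581  0.44047212 0.12191946]
```

View pics/w8.png

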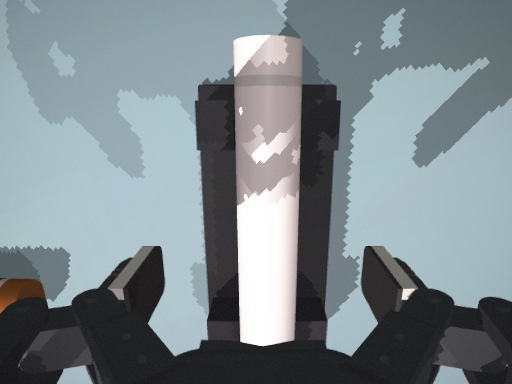

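View pics/s8.png

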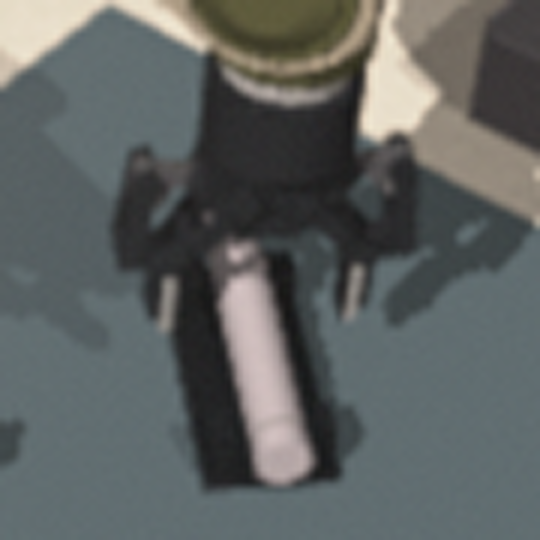

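```bash
python3 -m pendant '[[[0.03,0,-0.2],0,1],[[0,0,-0.2],0,1],[[0,0,-0.2],0,1],[[0,0,-0.2],0,1],[[0,0,0],0,1],[[0,0,0],0,1]]'
```

```text
time_s: 8.17
position: [0.4706, 0.2948, -0.0216]
tool_rot: [[0.714, -0.001, 0.7], [-0.7, -0.0, 0.714], [-0.0, -1.0, -0.001]]
ft_force: [0.3, -0.6, -0.9]
grip_width: 0.0852
```

```bash
python3 -m pendant '[[[0,0,0],0,0.7],[[0,0,0],0,0.55],[[0,0,0],0,0.5],[[0,0,0],0,0.45],[[0,0,0],0,0.45],[[0,0,0],0,0.45]]' 40
python3 - <<'E'
from h import *
s=env.observe();im,d=env.get_image("wrist");print(s["position"],s["ft_force"])
cv2.imwrite("pics/w9.png",im[:,:,::-1])
m=env.camera_model("wrist")
def pt(u,v):
    p=cv2.undistortPoints(np.array([[[u,v]]],float),m["camera_matrix"],m["dist_coeffs"])[0,0]
    return (m["tool_from_camera"]@np.r_[p*d[v,u],d[v,u],1])[:3]*1e3
for u in (212,216,222,300,306,312):
    print(u,[(v,*pt(u,v).astype(int)) for v in range(228,262,4)])
im,d=env.get_image("scene");cv2.imwrite("pics/s9.png",cv2.resize(im[75:165,265:355,::-1],None,fx=6,fy=6,interpolation=cv2.INTER_CUBIC))
E
```

```text
time_s: 8.67
position: [0.4708, 0.2949, -0.0211]
tool_rot: [[0.714, 0.0, 0.7], [-0.7, 0.0, 0.714], [0.0, -1.0, 0.0]]
ft_force: [-0.5, 0.4, -0.0]
grip_width: 0.0387
[ 0.47082434  0.29486252 -0.02106411] [-0.50103355  0.39910513 -0.04440603]
212 [(228, np.int64(-7), np.int64(-25), np.int64(-24)), (232, np.int64(-4), np.int64(-24), np.int64(-24)), (236, np.int64(-9), np.int64(-40), np.int64(-21)), (240, np.int64(-9), np.int64(-46), np.int64(-20)), (244, np.int64(-10), np.int64(-51), np.int64(-20)), (248, np.int64(-9), np.int64(-54), np.int64(-19)), (252, np.int64(-9), np.int64(-58), np.int64(-19)), (256, np.int64(-9), np.int64(-60), np.int64(-18)), (260, np.int64(-7), np.int64(-59), np.int64(-19))]
216 [(228, np.int64(-7), np.int64(-24), np.int64(-22)), (232, np.int64(-5), np.int64(-25), np.int64(-22)), (236, np.int64(-9), np.int64(-41), np.int64(-19)), (240, np.int64(-9), np.int64(-45), np.int64(-19)), (244, np.int64(-8), np.int64(-47), np.int64(-19)), (248, np.int64(-7), np.int64(-48), np.int64(-19)), (252, np.int64(-5), np.int64(-48), np.int64(-19)), (256, np.int64(-4), np.int64(-49)
[... 1196 characters left out ...]
4, np.int64(-4), np.int64(-39), np.int64(19)), (248, np.int64(-3), np.int64(-40), np.int64(19)), (252, np.int64(-1), np.int64(-40), np.int64(19)), (256, np.int64(0), np.int64(-40), np.int64(19)), (260, np.int64(1), np.int64(-41), np.int64(19))]
312 [(228, np.int64(-7), np.int64(-25), np.int64(24)), (232, np.int64(-5), np.int64(-24), np.int64(24)), (236, np.int64(-10), np.int64(-42), np.int64(21)), (240, np.int64(-9), np.int64(-45), np.int64(21)), (244, np.int64(-9), np.int64(-50), np.int64(20)), (248, np.int64(-9), np.int64(-53), np.int64(20)), (252, np.int64(-9), np.int64(-57), np.int64(19)), (256, np.int64(-7), np.int64(-57), np.int64(19)), (260, np.int64(-6), np.int64(-58), np.int64(19))]
```

View pics/w9.png

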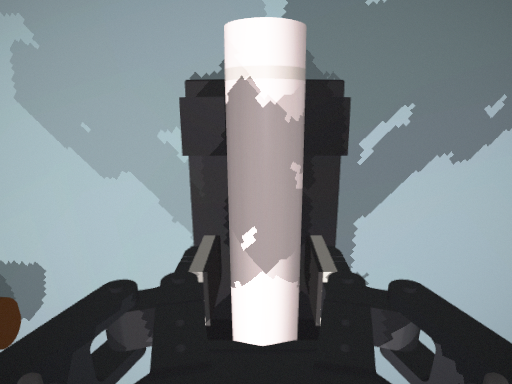

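View pics/s9.png

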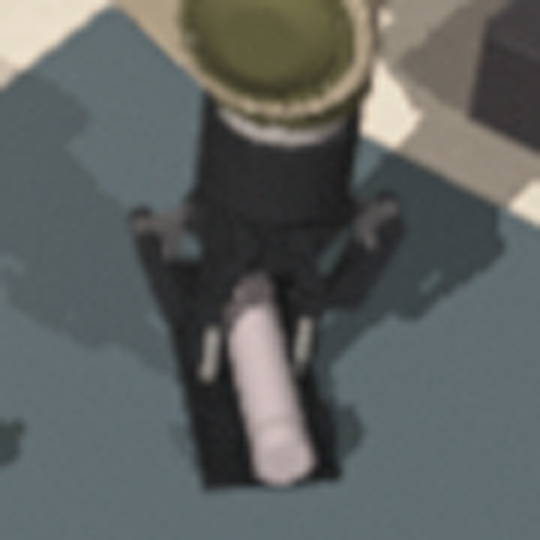

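```bash
python3 -m pendant '[[[0.01,0.01,-0.1],0,0.42],[[0,0,0],0,0.38],[[0,0,0],0,0.34],[[0,0,0],0,0.3],[[0,0,0],0,0.26],[[0,0,0],0,0.2],[[0,0,0],0,0.2],[[0,0,0],0,0.2]]' 60
```

```text
time_s: 9.43
position: [0.4711, 0.2951, -0.0241]
tool_rot: [[0.714, 0.0, 0.7], [-0.7, 0.0, 0.714], [0.0, -1.0, 0.0]]
ft_force: [0.4, -0.3, 1.6]
grip_width: 0.0265
```

```bash
python3 -m pendant '[[[0,0,0.1],0,0.2],[[0,0,0.3],0,0.2],[[0,0,0.5],0,0.2],[[0,0,0.5],0,0.2],[[0,0,0.5],0,0.2],[[0,0,0.5],0,0.2],[[0,0,0.5],0,0.2],[[0,0,0.5],0,0.2],[[0,0,0],0,0.2],[[0,0,0],0,0.2]]'
python3 - <<'E'
from h import *
s=env.observe();im,d=env.get_image("wrist");print(s["position"],s["ft_force"],s["grip_width"])
cv2.imwrite("pics/w10.png",im[:,:,::-1])
E
```

```text
time_s: 10.27
position: [0.4712, 0.2952, 0.0783]
tool_rot: [[0.714, 0.001, 0.7], [-0.7, 0.0, 0.714], [0.001, -1.0, 0.001]]
ft_force: [-0.6, 1.2, -2.5]
grip_width: 0.0265
[0.47120182 0.29518637 0.07832021] [-0.62385644  1.21435011 -2.49223115] 0.026455237475841945
```

View pics/w10.png

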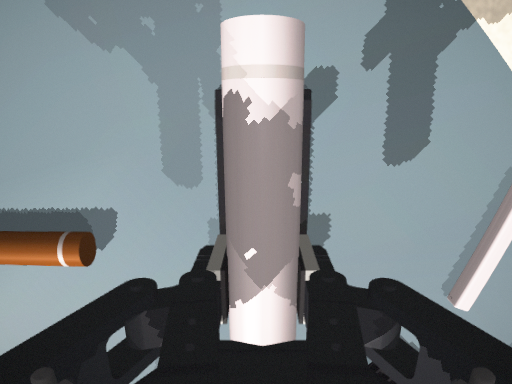

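Run:
```python
from h import *
s=env.observe();im,d=env.get_image("wrist");m=env.camera_model("wrist")
def pt(u,v):
    p=cv2.undistortPoints(np.array([[[u,v]]],float),m["camera_matrix"],m["dist_coeffs"])[0,0]
    return (m["tool_from_camera"]@np.r_[p*d[v,u],d[v,u],1])[:3]*1e3
for v in (14,16,18,20,25,60,100,150,200,225): print(v,[np.round(np.mean([pt(u+k,v) for k in(-2,0,2)],0),1).tolist() for u in(264,)])
g=cv2.cvtColor(im,cv2.COLOR_RGB2GRAY)
print(g[8:26,262].tolist(), g[50,205:320:1].tolist())
```

```text
14 [[-127.6, 77.3, 1.5]]
16 [[-90.5, -71.8, 0.8]]
18 [[-90.0, -71.7, 0.8]]
20 [[-89.6, -70.9, 0.8]]
25 [[-88.1, -71.1, 0.8]]
60 [[-78.1, -71.7, 0.8]]
100 [[-66.4, -70.6, 0.8]]
150 [[-51.2, -71.9, 0.8]]
200 [[-34.8, -71.8, 0.8]]
225 [[-26.0, -71.5, 0.8]]
[155, 156, 156, 158, 156, 156, 202, 246, 249, 248, 249, 248, 249, 248, 249, 249, 249, 249] [137, 139, 137, 138, 137, 138, 137, 139, 139, 138, 137, 139, 147, 159, 144, 148, 195, 222, 225, 230, 234, 235, 235, 237, 238, 239, 239, 239, 238, 239, 238, 242, 246, 248, 248, 248, 249, 248, 249, 250, 249, 249, 249, 249, 250, 249, 250, 249, 249, 250, 250, 250, 249, 249, 250, 249, 250, 250, 249, 248, 248, 247, 246, 245, 245, 244, 243, 241, 241, 238, 238, 237, 235, 234, 232, 230, 228, 226, 224, 221, 219, 214, 212, 208, 204, 200, 195, 191, 188, 183, 179, 173, 169, 165, 161, 156, 150, 146, 140, 144, 159, 158, 160, 160, 159, 160, 159, 159, 158, 159, 159, 158, 162, 156, 158]
```

```bash
python3 -m pendant '[[[0.04,-0.97,0.5],-0.75,0.2],[[0.04,-0.97,0.5],-0.75,0.2],[[0.04,-0.97,0.5],-0.75,0.2],[[0.04,-0.97,0.5],-0.75,0.2],[[0.04,-0.97,0.5],-0.75,0.2],[[0.04,-0.97,0.5],-0.75,0.2],[[0.04,-0.97,0.5],-0.75,0.2],[[0.04,-0.97,0.2],-0.75,0.2]]' >/dev/null && python3 -m pendant '[[[0.04,-0.97,0],-0.75,0.2],[[0.04,-0.97,0],-0.75,0.2],[[0.04,-0.97,0],-0.75,0.2],[[0.04,-0.97,0],-0.75,0.2],[[0.04,-0.97,0],-0.75,0.2],[[0.04,-0.97,0],-0.75,0.2],[[0.04,-0.97,0],-0.75,0.2],[[0.04,-0.97,0],-0.75,0.2],[[0,0,0],0,0.2],[[0,0,0],0,0.2],[[0,0,0],0,0.2]]'
cat > st.py <<'E'
from h import *
A=np.radians(-14.28);T=np.array([.4951,-.1526]);R=np.array([[np.cos(A),-np.sin(A)],[np.sin(A),np.cos(A)]])
def st():
    s=env.observe();p=(s["position"][:2]-T)@R*1e3;f=s["ft_force"];ff=np.r_[f[:2]@R,f[2]]
    print("t %.2f fixt xy %s z %.1f jaw %.2f F(fix) %s grip %.4f"%(s["time_s"],p.round(1),s["position"][2]*1e3,np.degrees(np.arctan2(s["tool_rot"][1,2],s["tool_rot"][0,2])),ff.round(1),s["grip_width"]), "tq",s["wrist_torque"].round(2))
if __name__=="__main__": st()
E
python3 st.py
python3 - <<'E'
from h import *
im,d=env.get_image("wrist")
cv2.imwrite("pics/w11.png",im[:,:,::-1])
E
```

```text
time_s: 11.95
position: [0.4899, -0.1699, 0.188]
tool_rot: [[-0.249, -0.002, 0.969], [-0.969, 0.001, -0.249], [-0.001, -1.0, -0.002]]
ft_force: [-0.8, 0.4, -2.5]
grip_width: 0.0263
t 11.95 fixt xy [ -0.8 -18. ] z 188.0 jaw -14.41 F(fix) [-0.8  0.2 -2.5] grip 0.0263 tq [-0.04 -0.   -0.03]
```

View pics/w11.png

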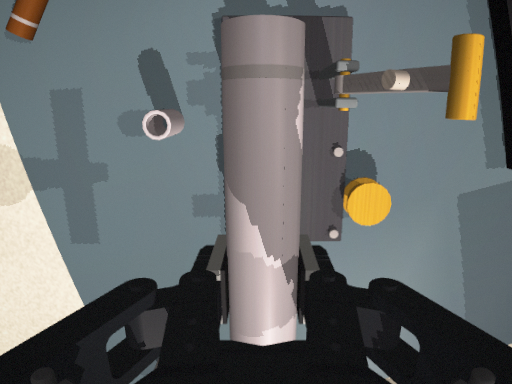

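```bash
python3 -m pendant '[[[0,0,-0.5],0,0.2],[[0,0,-0.7],0,0.2],[[0,0,-0.7],0,0.2],[[0,0,-0.7],0,0.2],[[0,0,-0.7],0,0.2],[[0,0,-0.7],0,0.2],[[0,0,-0.7],0,0.2],[[0,0,-0.6],0,0.2],[[0,0,-0.3],0,0.2],[[0,0,0],0,0.2],[[0,0,0],0,0.2],[[0,0,0],0,0.2]]' >/dev/null; python3 st.py
python3 - <<'E'
from h import *
im,d=env.get_image("wrist")
cv2.imwrite("pics/w12.png",im[:,:,::-1])
im,d=env.get_image("scene");cv2.imwrite("pics/s12.png",cv2.resize(im[180:290,155:285,::-1],None,fx=5,fy=5,interpolation=cv2.INTER_CUBIC))
E
```

```text
t 13.00 fixt xy [  0.4 -18.3] z 21.9 jaw -14.41 F(fix) [ 0.6  0.8 -3.1] grip 0.0266 tq [ 0.02  0.02 -0.02]
```

View pics/w12.png

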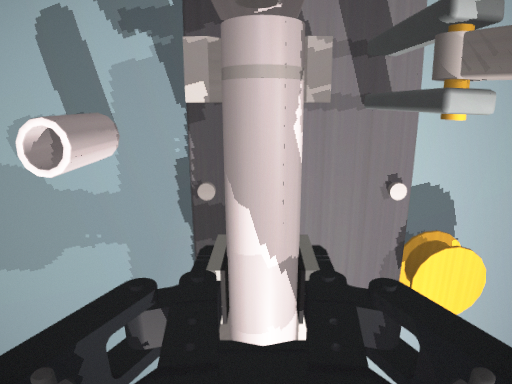

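View pics/s12.png

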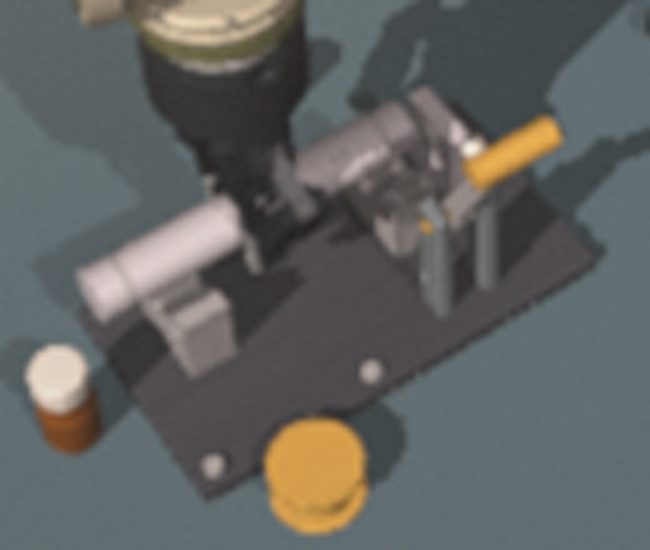

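```bash
python3 -m pendant '[[[-0.04,0.01,-0.2],0,0.2],[[0,0,-0.2],0,0.2],[[0,0,-0.1],0,0.2],[[0,0,0],0,0.2],[[0,0,0],0,0.2]]' >/dev/null; python3 st.py; python3 -m pendant '[[[0,0,-0.05],0,0.2],[[0,0,0],0,0.2],[[0,0,0],0,0.2]]' >/dev/null; python3 st.py
```

```text
t 13.52 fixt xy [ -1.6 -18.5] z 5.5 jaw -14.45 F(fix) [-0.2  0.4 -2.4] grip 0.0269 tq [-0.01  0.01  0.08]
t 13.77 fixt xy [ -1.5 -18.5] z 4.4 jaw -14.44 F(fix) [ 0.5  0.3 -2.1] grip 0.0262 tq [ 0.03  0.02 -0.02]
```

```bash
python3 st.py
python3 - <<'E'
from h import *
im,d=env.get_image("wrist");m=env.camera_model("wrist")
cv2.imwrite("pics/w13.png",cv2.resize(im[0:130,150:370,::-1],None,fx=3.5,fy=3.5,interpolation=cv2.INTER_CUBIC))
E
python3 st.py
```

```text
t 13.77 fixt xy [ -1.5 -18.5] z 4.4 jaw -14.44 F(fix) [ 0.5  0.3 -2.1] grip 0.0262 tq [ 0.03  0.02 -0.02]
t 13.82 fixt xy [ -1.4 -18.5] z 4.4 jaw -14.44 F(fix) [ 0.9  0.1 -1.4] grip 0.0262 tq [-0.03 -0.01  0.06]
```

View pics/w13.png

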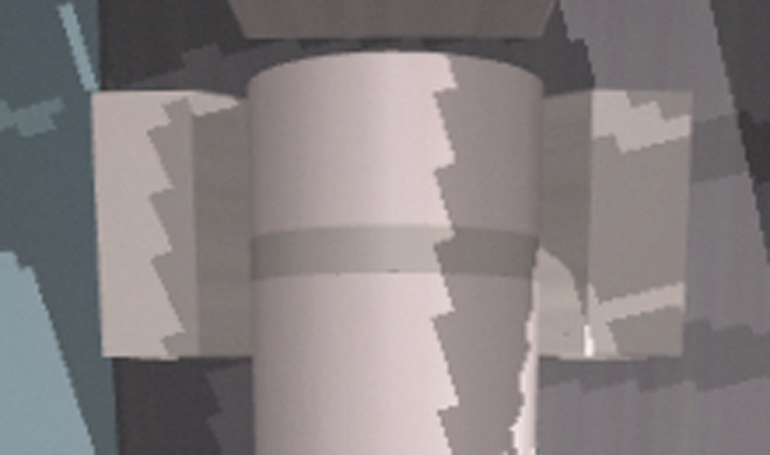

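```bash
python3 -m pendant '[[[0,0,-0.05],0,0.2],[[0,0,-0.05],0,0.2],[[0,0,0],0,0.2],[[0,0,0],0,0.2]]' >/dev/null; python3 st.py; python3 -m pendant '[[[0,0,-0.05],0,0.2],[[0,0,0],0,0.2],[[0,0,0],0,0.2]]' >/dev/null; python3 st.py; python3 -m pendant '[[[0,0,-0.03],0,0.2],[[0,0,0],0,0.2],[[0,0,0],0,0.2]]' >/dev/null; python3 st.py
```

```text
t 14.15 fixt xy [ -1.6 -18.5] z 1.2 jaw -14.44 F(fix) [-0.2  0.3 -2.1] grip 0.0267 tq [-0.05 -0.03  0.04]
t 14.40 fixt xy [ -1.5 -18.5] z -0.3 jaw -14.44 F(fix) [-0.1 -0.1 -2.5] grip 0.0265 tq [0.03 0.02 0.05]
t 14.65 fixt xy [ -1.5 -18.5] z -1.0 jaw -14.44 F(fix) [ 0.5  0.1 -1.8] grip 0.0265 tq [ 0.04  0.04 -0.01]
```

```bash
for i in 1 2 3; do python3 -m pendant '[[[0,0,-0.02],0,0.2],[[0,0,0],0,0.2],[[0,0,0],0,0.2]]' >/dev/null; python3 st.py; done
```

```text
t 14.90 fixt xy [ -1.4 -18.5] z -1.2 jaw -14.44 F(fix) [-2.2  0.9  5.7] grip 0.0264 tq [ 0.15  0.31 -0.08]
t 15.15 fixt xy [ -1.4 -18.5] z -1.3 jaw -14.44 F(fix) [-3.5  0.9 11.1] grip 0.0264 tq [ 0.27  0.61 -0.01]
t 15.40 fixt xy [ -1.4 -18.5] z -1.4 jaw -14.43 F(fix) [-6.8  1.6 18. ] grip 0.0266 tq [0.36 0.84 0.01]
```

```bash
python3 -m pendant '[[[-0.02,0.005,0.03],0,0.2],[[0,0,0],0,0.2],[[0,0,0],0,0.2],[[0,0,0],0,0.2]]' >/dev/null; python3 st.py; python3 -m pendant '[[[0,0,0],0,0.2],[[0,0,0],0,0.2],[[0,0,0],0,0.2]]' >/dev/null; python3 st.py
```

```text
t 15.73 fixt xy [ -1.5 -18.6] z -1.4 jaw -14.43 F(fix) [-1.6  1.   8.7] grip 0.0267 tq [0.18 0.11 0.06]
t 15.98 fixt xy [ -1.5 -18.6] z -1.4 jaw -14.43 F(fix) [-1.2  0.4  9. ] grip 0.0263 tq [0.1  0.16 0.05]
```

```bash
python3 -m pendant '[[[0.016,0.065,0],0,0.2],[[0.016,0.065,0],0,0.2]]' >/dev/null; python3 st.py; python3 -m pendant '[[[0.016,0.065,0],0,0.2],[[0.016,0.065,0],0,0.2]]' >/dev/null; python3 st.py;  python3 -m pendant '[[[0,0,0],0,0.2],[[0,0,0],0,0.2]]' >/dev/null; python3 st.py
```

```text
t 16.15 fixt xy [ -1.5 -16.1] z -1.4 jaw -14.42 F(fix) [-3.1 -9.6  6.5] grip 0.0264 tq [-1.25  0.73  0.02]
t 16.32 fixt xy [ -1.5 -12.1] z -1.4 jaw -14.43 F(fix) [-2.4 -9.5  7.4] grip 0.0265 tq [-1.21  0.73  0.  ]
t 16.48 fixt xy [ -1.5 -11.8] z -1.4 jaw -14.42 F(fix) [-2.2 -6.3  7.7] grip 0.0266 tq [-0.8   0.59  0.  ]
```

```bash
python3 -m pendant '[[[0,0,0.017],0,0.2],[[0,0,0],0,0.2]]' >/dev/null; python3 st.py; python3 -m pendant '[[[0.008,0.032,0],0,0.2],[[0.008,0.032,0],0,0.2]]' >/dev/null; python3 st.py;  python3 -m pendant '[[[0,0,0],0,0.2],[[0,0,0],0,0.2]]' >/dev/null; python3 st.py
```

```text
t 16.65 fixt xy [ -1.6 -11. ] z -1.3 jaw -14.45 F(fix) [ 1.  -4.   2.7] grip 0.0268 tq [-0.59  0.05  0.09]
t 16.82 fixt xy [-1.6 -8.9] z -1.3 jaw -14.45 F(fix) [ 2.4 -4.   2.1] grip 0.0263 tq [-0.79 -0.12  0.06]
t 16.98 fixt xy [-1.6 -8.6] z -1.4 jaw -14.44 F(fix) [ 2.8 -3.9  1.7] grip 0.0263 tq [-0.73 -0.28  0.02]
```

```bash
for i in 1 2 3; do python3 -m pendant '[[[0.004,0.013,0],0,0.2],[[0.004,0.013,0],0,0.2]]' >/dev/null; python3 st.py; done
```

```text
t 17.15 fixt xy [-1.6 -7.8] z -1.3 jaw -14.44 F(fix) [ 3.2 -4.9  1.4] grip 0.0263 tq [-0.72 -0.21  0.06]
t 17.32 fixt xy [-1.6 -7. ] z -1.3 jaw -14.44 F(fix) [ 2.8 -5.4  1.9] grip 0.0265 tq [-0.72 -0.16  0.04]
t 17.48 fixt xy [-1.6 -6.2] z -1.3 jaw -14.44 F(fix) [ 2.2 -4.8  3. ] grip 0.0266 tq [-0.76 -0.17  0.08]
```

```bash
python3 -m pendant '[[[0,0,0],0,0.2],[[0,0,0],0,0.2]]' >/dev/null; python3 st.py
```

```text
t 17.65 fixt xy [-1.6 -6.1] z -1.3 jaw -14.44 F(fix) [ 2.6 -3.8  1.2] grip 0.0267 tq [-0.68 -0.3   0.05]
```

```bash
for i in 1 2; do python3 -m pendant '[[[0.003,0.013,0],0,0.2],[[0.003,0.013,0],0,0.2]]' >/dev/null; python3 st.py; done; for i in 1 2; do python3 -m pendant '[[[0.003,0.013,0],0,0.2]]' >/dev/null; python3 st.py; done
```

```text
t 17.82 fixt xy [-1.6 -5.4] z -1.3 jaw -14.44 F(fix) [ 3.7 -4.8  1.8] grip 0.0266 tq [-0.76 -0.2   0.05]
t 17.98 fixt xy [-1.6 -4.7] z -1.3 jaw -14.43 F(fix) [ 3.6 -8.   2.2] grip 0.0266 tq [-1.26 -0.01  0.01]
t 18.07 fixt xy [-1.6 -4.7] z -1.3 jaw -14.43 F(fix) [  1.8 -11.    1.5] grip 0.0270 tq [-1.5   0.12  0.01]
t 18.15 fixt xy [-1.6 -4.8] z -1.3 jaw -14.43 F(fix) [  1.6 -13.1   0.9] grip 0.0263 tq [-1.89  0.24  0.02]
```

```bash
python3 -m pendant '[[[0,0,0],0,0.2]]' >/dev/null; python3 st.py; python3 -m pendant '[[[0,0,0],0,0.2]]' >/dev/null; python3 st.py
```

```text
t 18.23 fixt xy [-1.6 -4.7] z -1.3 jaw -14.43 F(fix) [  1.7 -10.4   2. ] grip 0.0266 tq [-1.6   0.12  0.07]
t 18.32 fixt xy [-1.6 -4.8] z -1.3 jaw -14.43 F(fix) [  1.9 -10.    2.1] grip 0.0265 tq [-1.51  0.09  0.03]
```

```bash
python3 -m pendant '[[[0.003,0.013,0],0,0.2]]' >/dev/null; python3 st.py;python3 -m pendant '[[[0,0,0],0,0.2]]' >/dev/null; python3 st.py; python3 -m pendant '[[[0,0,0],0,0.2]]' >/dev/null; python3 st.py
```

```text
t 18.40 fixt xy [-1.6 -4.7] z -1.3 jaw -14.43 F(fix) [  1.3 -15.4   0.5] grip 0.0266 tq [-2.23  0.36 -0.03]
t 18.48 fixt xy [-1.6 -4.8] z -1.3 jaw -14.43 F(fix) [  1.7 -12.5   0.6] grip 0.0267 tq [-1.91  0.2   0.06]
t 18.57 fixt xy [-1.6 -4.7] z -1.3 jaw -14.43 F(fix) [  1.4 -12.6   0.1] grip 0.0264 tq [-1.84  0.2   0.04]
```

```bash
python3 -m pendant '[[[0,0,0],0,0.2],[[0,0,0],0,0.2],[[0,0,0],0,0.2]]' >/dev/null; python3 st.py;python3 -m pendant '[[[0,0,0],0,0.2],[[0,0,0],0,0.2],[[0,0,0],0,0.2]]' >/dev/null; python3 st.py
```

```text
t 18.82 fixt xy [-1.5 -4.7] z -1.3 jaw -14.43 F(fix) [  2.3 -12.7   0.7] grip 0.0264 tq [-1.82  0.24  0.08]
t 19.07 fixt xy [-1.6 -4.7] z -1.3 jaw -14.43 F(fix) [  1.4 -11.6   1.9] grip 0.0266 tq [-1.79  0.23  0.1 ]
```

```bash
python3 -m pendant '[[[-0.005,-0.02,0],0,0.2],[[0,0,0],0,0.2]]' >/dev/null; python3 st.py; python3 -m pendant '[[[0,0,0],0,0.34],[[0,0,0],0,0.38],[[0,0,0],0,0.42],[[0,0,0],0,0.5],[[0,0,0],0,0.6],[[0,0,0],0,0.6],[[0,0,0],0,0.6]]' >/dev/null; python3 st.py
python3 - <<'E'
from h import *
im,d=env.get_image("wrist")
cv2.imwrite("pics/w14.png",im[:,:,::-1])
E
```

```text
t 19.23 fixt xy [-1.6 -4.6] z -1.3 jaw -14.44 F(fix) [ 2.6 -7.8  1.9] grip 0.0265 tq [-1.23 -0.08  0.09]
t 19.82 fixt xy [-2.3 -3.7] z -1.5 jaw -14.44 F(fix) [ 0.8 -0.3  0.3] grip 0.0511 tq [-0.03  0.03 -0.02]
```

View pics/w14.png

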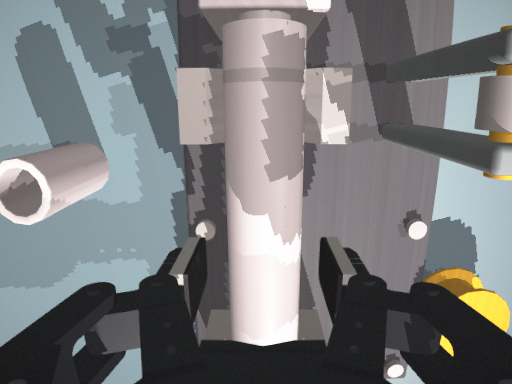

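```bash
python3 -m pendant '[[[0,0,0.1],0,0.6],[[0,0,0.4],0,0.6],[[0,0,0.7],0,0.6],[[0,0,0.9],0,0.6],[[0,0,1],0,0.6],[[0,0,1],0,0.6],[[0,0,1],0,0.6],[[0,0,1],0,0.4],[[0,0,0.9],0,0.2],[[0,0,0],0,0],[[0,0,0],0,0]]' >/dev/null; python3 st.py
python3 - <<'E'
from h import *
im,d=env.get_image("wrist")
cv2.imwrite("pics/w15.png",im[:,:,::-1])
E
```

```text
t 20.78 fixt xy [-1.8 -3.9] z 209.7 jaw -14.44 F(fix) [ 0.6 -0.2 -0. ] grip 0.0029 tq [ 0.    0.07 -0.01]
```

View pics/w15.png

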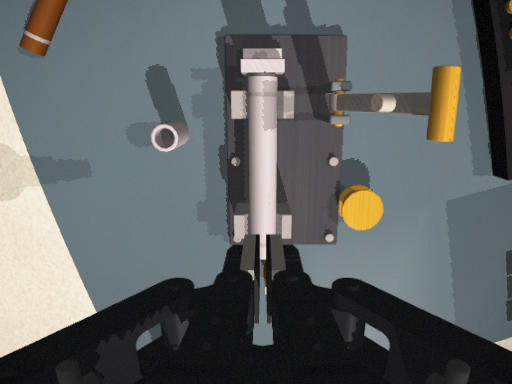

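```bash
python3 -m pendant '[[[0.76,0.1,0],0,0],[[0.76,0.1,0],0,0],[[0.76,0.1,0],0,0],[[0.76,0.1,0],0,0],[[0.76,0.1,0],0,0],[[0.76,0.1,0],0,0],[[0.76,0.1,0],0,0],[[0.76,0.1,0],0,0],[[0,0,0],0,0],[[0,0,0],0,0],[[0,0,0],0,0]]' >/dev/null; python3 st.py
python3 - <<'E'
from h import *
im,d=env.get_image("wrist")
cv2.imwrite("pics/w16.png",im[:,:,::-1])
E
```

```text
t 21.75 fixt xy [168.   64.2] z 207.2 jaw -14.45 F(fix) [ 0.4 -0.9 -0.2] grip -0.0001 tq [ 0.   -0.01  0.01]
```

View pics/w16.png

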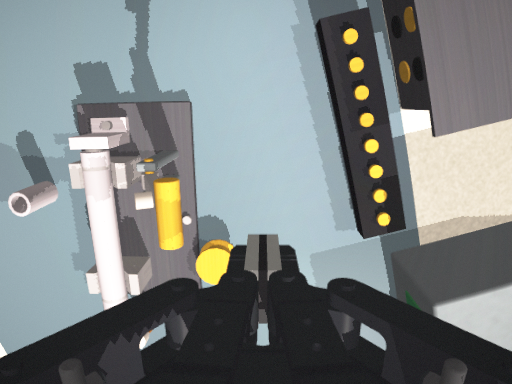

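```bash
python3 -m pendant '[[[0,0,-0.5],0,0],[[0,0,-0.6],0,0],[[0,0,-0.6],0,0],[[0,0,-0.5],0,0],[[0,0,-0.2],0,0],[[0,0,0],0,0],[[0,0,0],0,0]]' >/dev/null; python3 st.py
python3 - <<'E'
from h import *
im,d=env.get_image("wrist")
cv2.imwrite("pics/w17.png",im[:,:,::-1])
im,d=env.get_image("scene");cv2.imwrite("pics/s17.png",cv2.resize(im[160:290,155:305,::-1],None,fx=5,fy=4.5,interpolation=cv2.INTER_CUBIC))
E
```

```text
t 22.38 fixt xy [168.7  64.1] z 137.4 jaw -14.46 F(fix) [-0.  -0.5  0.5] grip -0.0001 tq [ 0.03 -0.02 -0.01]
```

View pics/w17.png

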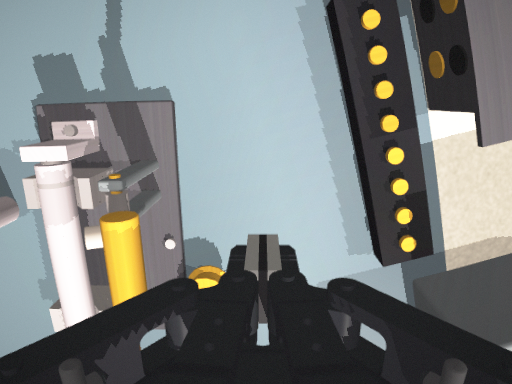

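View pics/s17.png

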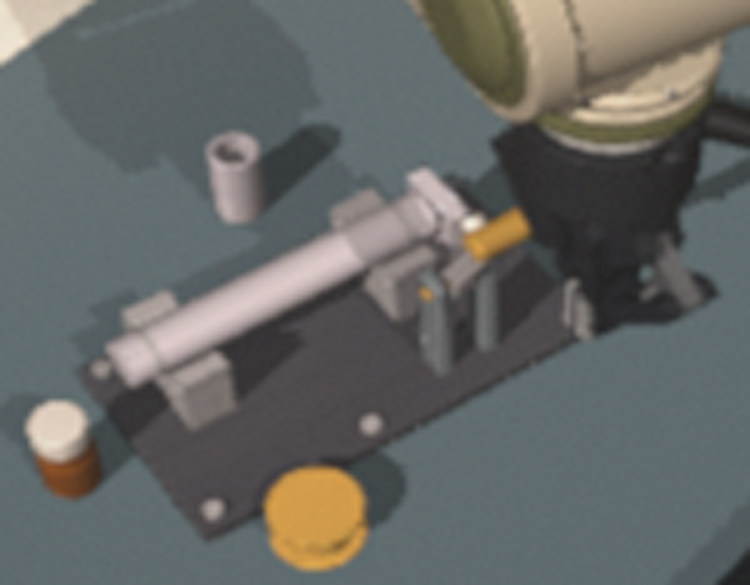

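```bash
python3 -m pendant '[[[-0.32,0.082,0],0,0],[[-0.32,0.082,0],0,0],[[-0.32,0.082,0],0,0],[[-0.32,0.082,0],0,0],[[-0.25,0.064,0],0,0],[[-0.25,0.064,0],0,0]]' >/dev/null; python3 st.py; python3 -m pendant '[[[-0.25,0.064,0],0,0],[[-0.25,0.064,0],0,0]]' >/dev/null; python3 st.py
python3 - <<'E'
from h import *
im,d=env.get_image("scene");cv2.imwrite("pics/s18.png",cv2.resize(im[160:290,155:305,::-1],None,fx=5,fy=4.5,interpolation=cv2.INTER_CUBIC))
E
```

```text
t 22.98 fixt xy [114.6  64.3] z 138.6 jaw -14.45 F(fix) [3.5 0.3 2.3] grip -0.0002 tq [-0.1  -0.43 -0.01]
t 23.15 fixt xy [98.3 64.4] z 137.8 jaw -14.45 F(fix) [ 1.9 -0.   1.9] grip 0.0001 tq [-0.1  -0.28  0.  ]
```

View pics/s18.png

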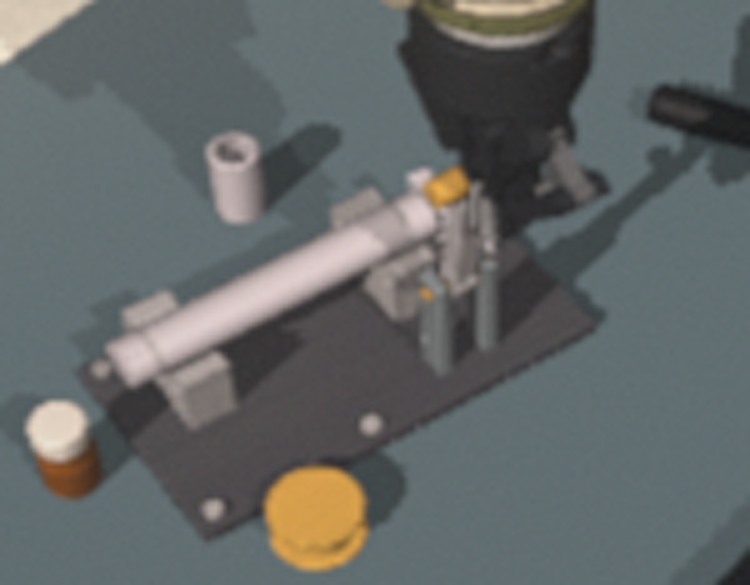

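The handle is being pushed and stands about upright in the scene crop, near (447,187). I'll keep going slowly until it falls shut on its own.

```bash
python3 -m pendant '[[[-0.22,0.056,0],0,0],[[-0.22,0.056,0],0,0]]' >/dev/null; python3 st.py; python3 -m pendant '[[[-0.22,0.056,0],0,0],[[-0.22,0.056,0],0,0]]' >/dev/null; python3 st.py
python3 - <<'E'
from h import *
im,d=env.get_image("scene");cv2.imwrite("pics/s19.png",cv2.resize(im[160:290,155:305,::-1],None,fx=5,fy=4.5,interpolation=cv2.INTER_CUBIC))
E
```

```text
t 23.37 fixt xy [84.1 64.5] z 136.5 jaw -14.44 F(fix) [ 1.5 -0.2  1. ] grip 0.0001 tq [-0.05 -0.13 -0.01]
t 23.53 fixt xy [70.  64.5] z 136.3 jaw -14.44 F(fix) [ 2.1 -0.5 -1.2] grip 0.0000 tq [-0.04 -0.08  0.01]
```

View pics/s19.png

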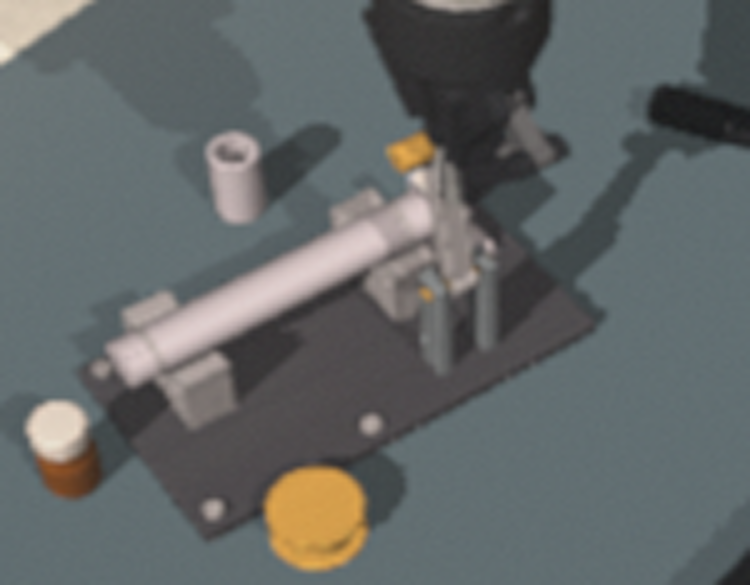

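```bash
python3 -m pendant '[[[-0.15,0.04,0],0,0],[[0.2,-0.05,0],0,0],[[0.5,-0.12,0],0,0],[[0.6,-0.15,0],0,0],[[0.6,-0.15,0.2],0,0],[[0.3,-0.08,0.6],0,0],[[0,0,0.8],0,0],[[0,0,0.8],0,0],[[0,0,0.5],0,0]]' >/dev/null; python3 -m pendant '[[[0,0,0],0,0],[[0,0,0],0,0],[[0,0,0],0,0],[[0,0,0],0,0],[[0,0,0],0,0],[[0,0,0],0,0],[[0,0,0],0,0],[[0,0,0],0,0],[[0,0,0],0,0],[[0,0,0],0,0],[[0,0,0],0,0],[[0,0,0],0,0]]' >/dev/null;python3 -m pendant '[[[0,0,0],0,0],[[0,0,0],0,0],[[0,0,0],0,0],[[0,0,0],0,0],[[0,0,0],0,0],[[0,0,0],0,0],[[0,0,0],0,0],[[0,0,0],0,0],[[0,0,0],0,0],[[0,0,0],0,0],[[0,0,0],0,0],[[0,0,0],0,0]]' >/dev/null; python3 st.py
python3 - <<'E'
from h import *
im,d=env.get_image("scene");cv2.imwrite("pics/s20.png",cv2.resize(im[160:290,155:305,::-1],None,fx=5,fy=4.5,interpolation=cv2.INTER_CUBIC))
E
```

```text
t 26.33 fixt xy [134.3  64.8] z 223.5 jaw -14.44 F(fix) [-0.7 -0.7  0.6] grip -0.0000 tq [-0.02  0.06 -0.03]
```

View pics/s20.png

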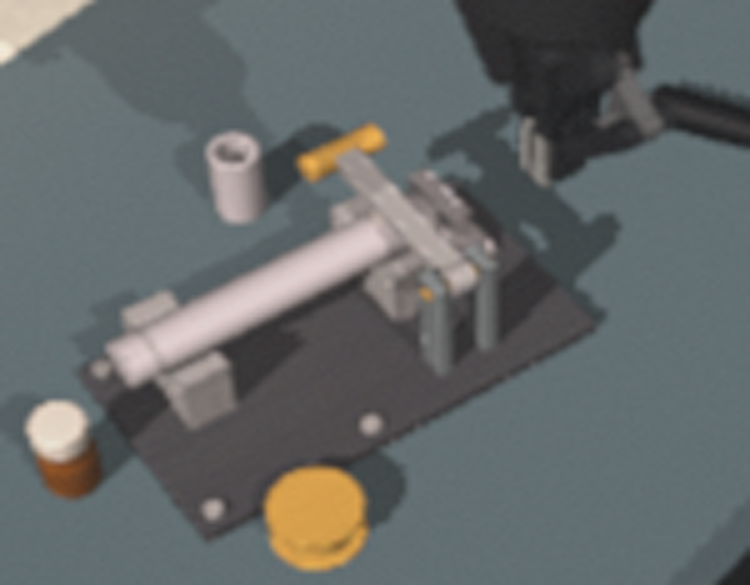

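```bash
python3 -m pendant '[[[0,0,0],0,0],[[0,0,0],0,0],[[0,0,0],0,0],[[0,0,0],0,0],[[0,0,0],0,0],[[0,0,0],0,0],[[0,0,0],0,0],[[0,0,0],0,0],[[0,0,0],0,0],[[0,0,0],0,0],[[0,0,0],0,0],[[0,0,0],0,0]]' >/dev/null
python3 - <<'E'
from h import *
from st import T,R
out=[]
for n in("scene","top"):
    im,d=env.get_image(n);m=env.camera_model(n);Rc,t=np.array(m["R"]),np.array(m["t"])
    vv,uu=np.mgrid[100:300,150:380];uv=np.c_[uu.ravel(),vv.ravel()].astype(float);z=d[vv.ravel(),uu.ravel()]
    p=cv2.undistortPoints(uv.reshape(-1,1,2),m["camera_matrix"],m["dist_coeffs"]).reshape(-1,2)
    X=(np.c_[p*z[:,None],z]-t)@Rc;F=np.c_[(X[:,:2]-T)@R,X[:,2]]*1e3
    h=(np.abs(F[:,0]+39)<7)&(np.abs(F[:,1]-64)<15)&(F[:,2]>70);print(n,"handle z max/med",h.sum(),np.percentile(F[h,2],[50,90]) if h.sum() else None)
    for y0 in(-80,-50,-20,10,40):
        b=(np.abs(F[:,0])<16)&(np.abs(F[:,1]-y0)<8)&(F[:,2]>50);k=b&(F[:,2]>np.percentile(F[b,2],60));print(" spindle y",y0,"top z",np.percentile(F[b,2],90).round(1),"x of ridge",F[k,0].mean().round(1))
    b=(np.abs(F[:,0])<8)&(F[:,2]>60)&(F[:,2]<75)&(F[:,1]<0);print(" min y",np.sort(F[b,1])[:4].round(1))
    cv2.imwrite(f"pics/{n}_end.png",im[:,:,::-1])
print(env.observe()["time_s"],env.observe()["ft_force"])
E
```

```text
scene handle z max/med 59 [95.90059189 98.38864703]
 spindle y -80 top z 71.7 x of ridge -2.8
 spindle y -50 top z 70.7 x of ridge -1.6
 spindle y -20 top z 71.8 x of ridge -1.4
 spindle y 10 top z 71.7 x of ridge -1.8
 spindle y 40 top z 71.9 x of ridge -2.2
 min y [-147.5 -144.3 -142.4 -141.2]
top handle z max/med 123 [569.0143422  573.07355745]
 spindle y -80 top z 73.8 x of ridge -4.2
 spindle y -50 top z 73.7 x of ridge -3.9
 spindle y -20 top z 69.8 x of ridge nan<stdin>:11: RuntimeWarning: Mean of empty slice.
  ret = ret.dtype.type(ret / rcount)
Traceback (most recent call last):
IndexError: index -1 is out of bounds for axis 0 with size 0
```

The final scene view shows the clamp handle's top at about 97 mm, as expected with the clamp shut. The spindle's top is level along its length at 71–72 mm, the robot is clear, and the bystanders around the fixture are where they were. I'm handing the job in.

```bash
python3 -c "
from rig import env
s=env.observe();print(s['time_s'],s['ft_force'],s['qvel'].round(2));env.close_job()"
```

```text
27.4833 [0.12319086 0.22068513 0.10323702] [-0.01 -0.09 -0.01  0.05 -0.11 -0.02]
the job is handed in; nothing more can be done
```

I moved the spindle from its cradle into the two Vs, slid it onto the end stop, let go and swung the clamp arm over onto it. The job was handed in at 27.5 s; no verdict is reported.

- **Seating:** I set it down about 14 mm short of the stop. The wrist force rose smoothly with almost no tipping moment, so both rests carried it. The peak was about 20 N downward, roughly 28 N summed over the V faces by my estimate, against the 40 N limit.
- **Push on the stop:** the wrist read about 12 to 12.7 N for more than half a second, with one brief reading of 15.4 N. Rubbing in the Vs measured about 4 N before contact. That puts the push on the stop at roughly 8.5 to 12 N when steady; it cannot be read directly.
- **Final state:** the spindle top was level at about 71–72 mm (70.8 expected). The clamp handle top was at about 97 mm, which fits the arm lying on the spindle. The robot was clear and felt no force. I did not measure the final distance to the stop after letting go.

**What disagreed:**
- The finger ends were about 39 mm behind the reported TCP, so my first grasp closed above the bar without touching it. I measured the offset from the depth image and corrected for it.
- The fixture position from the calibration was about 1.5 mm off sideways, which I corrected from the wrist view before lowering.
- My last check script crashed partway through the top view, and the numbers it gave before that were not reliable. The final check therefore rests on the scene camera, and I checked only the bystanders near the fixture by eye.

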